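Put the paints back in the caddy

ROBOT

A 6-joint arm with a two-finger parallel gripper is mounted at the origin on the work surface. World frame = base frame: x ahead of the robot, y to its left, z up, the work surface at z = 0. Lengths are in m, angles in degrees, forces in N, time in s.
With the tool pointing down it reaches from about 0.25 to 0.725 m from the base axis. Payload 9.7 kg.
Tool frame: the origin (TCP) lies where the fingers leave the gripper's body, on its centre line; the fingertips stand 73 mm ahead of it and the grasp point (between the pads) lies 54 mm ahead of it; y points along the fingers, x is the direction in which the jaws open and shut, and the axes are right-handed (so a half turn about y gives the same grasp; the last joint's range is limited). The gripper opens to 85 mm and grips with 20 to 120 N. Pads are 22 mm wide; open, the fingers measure 114 mm over their backs; the gripper's body (76 mm by 85 mm) begins 54 mm behind the grasp point. The pads swing forward as they close: fully open they stand 13 mm farther back than shut.
Start: joints at [70.359, 4.979, 10.078, 95.1, 0, 90], TCP at [0.185, 0.518, 0.304] pointing down, gripper open.
Joint ranges: [-179.16, 179.16], [-48.56, 103.87], [-65.8, 70.77], [-126.05, 130.52], [-82.76, 87.17], [-180, 180]. Speed limits (degrees/s): [127.2, 127.2, 147.25, 180, 180, 180].

INTERFACE

Orientations are given as [roll, pitch, yaw] about the fixed x, y, z axes, in that order (R = Rz(yaw) Ry(pitch) Rx(roll)).
In Python, from workcell import sensors, imaging, bot, models gives the robot as it stands.
- The arm moves only by the tool arm_command, never from a script. Its argument "rows" is one flat list of numbers, 7 for each row, row after row: the shift along the tool's x, y, z in cm, then the turn, a rotation vector about the tool's x, y, z in degrees, then the gripper's target within -1 to 1 (fully open at 1, half-way at 0, shut at -1). A call has 1 to 12 rows; each row is the pose to reach, as a shift and turn from the pose commanded when the call began, along the tool's axes at that moment; what a row does not reach only later rows make up. A row lasts 1/12 s, in which the tool goes at most 41.7 mm and 7.16 degrees, less where a joint would pass 70% of its speed; a pose out of reach is approached as far as the arm can. A call with a gripper value outside its range is refused whole. The fingers move at their own pace and stop on an object; "force" is the grip in N (left out, the last holds). Time passes only in rows, so rows that repeat a pose let the fingers close. It gives the time, the measured TCP pose, the force and the opening at its end, in the units of the state.
- sensors.get_obs(): the state, without advancing time (a new reading comes with each control period).
- imaging.camera(name): name is "side" or "top"; returns a dict with "pixels" (480x640x3 uint8, blue, green, red), "z_map" (480x640 float32, m along the optical axis (not along the pixel's ray), 0 where there is no reading), "camera_matrix" (3x3 intrinsics, pixels), "world_from_camera" (4x4, takes a point from camera to world coordinates). Camera axes: x right, y up, looking along -z (the intrinsics and any distortion apply to the point x, -y, -z); pixel columns grow to the right and rows downward; lengths in m; the calibration is good to about 2 mm. A picture is of the moment at which its call begins.
- bot.job_done(): hands the job in, once; it reports no verdict.
Trained networks look in the newest picture that a camera, given by its name, has taken for a name from the list of things; names that differ only in an ending like _2 or _b are one class to them, and where a whole thing is asked for, a point or a joint stands for the part that bears it (a point fixed in the world has none). Each returns a list of dicts, best first, with "conf" (0 to 1); they miss things now and then, are a little off and sometimes report something else, mostly with a low value. They report only what shows in the picture. A call takes as long as a camera call.
- models.search_frame(thing, camera): "extent" ([centre column, centre row, width, height] in pixels, round what is visible of it).
- models.spot_point(thing, camera): "location" ([column, row] in pixels: a listed point, or the origin of a listed thing).
The state is a dict: "time": time; "q": joint angles; "qd": joint speeds; "joint_efforts": joint torques, N m; "ee_pos": TCP position; "tcp_rot": TCP orientation; "wrist_force": force on the tool from outside, world axes, zero at the start; "torque": the same for the moment, N m; "opening": finger opening in m.
Only numpy, scipy, OpenCV 4.12 (cv2) and the standard library are available. Lean on these libraries where they do the work, as an engineer would, in place of code of your own. Each camera call takes 0.05 s, during which the arm holds its last target.

TASK

Put the lidded blue, yellow and red paint pots back in the wooden caddy, each standing upright in the cell whose swatch has its colour, and lay the palette knife in the caddy's knife rest, its handle centred across both notched blocks. The pale sky-blue pot and the open, dried-up yellow pot do not belong to the set: leave them standing where they are, and do not tip over any of the pots.

Things in the scene. Friction and masses are not known exactly. Their poses are not given: they have to be found in the camera images.
- pot_blue: 60 ml screw-lid paint pot, deep ultramarine blue all over, lid and body. Upright cylinder 60 mm tall: body 50 mm across, ribbed lid 52 mm across forming the top 16 mm (44 to 60 mm up). Origin at the centre of its underside, z up. About 95 g.
- pot_yellow: 60 ml screw-lid paint pot, bright yellow all over, lid and body. Upright cylinder 60 mm tall: body 50 mm across, ribbed lid 52 mm across forming the top 16 mm (44 to 60 mm up). Origin at the centre of its underside, z up. About 95 g.
- pot_red: 60 ml screw-lid paint pot, crimson red all over, lid and body. Upright cylinder 60 mm tall: body 50 mm across, ribbed lid 52 mm across forming the top 16 mm (44 to 60 mm up). Origin at the centre of its underside, z up. About 95 g.
- pot_sky: 60 ml screw-lid paint pot, pale sky blue all over, lid and body. Upright cylinder 60 mm tall: body 50 mm across, ribbed lid 52 mm across forming the top 16 mm (44 to 60 mm up). Origin at the centre of its underside, z up. About 95 g. No swatch has its colour; it is to be left standing.
- pot_open: Used paint pot without a lid, off-white plastic, 46 mm tall, 46 mm across at the foot and 52 mm at the open rim, wall 2 mm, with dried-up yellow paint in the bottom. Origin at the centre of its underside, z up. Not to be put away; it is to be left standing.
- swatch_blue: Deep ultramarine blue chip, 50 x 22 x 4 mm, fixed on the caddy's front ledge before the cell it marks (which cell varies). Origin: centre of its underside, 30 mm above the table; z up, x level towards its cell, y along the row. Cell: middle 51 mm along +x, floor 22 mm below the origin (8 mm above the table), 72 mm square inside, walls 8 mm thick, tops 30 mm above the table.
- swatch_yellow: Bright yellow chip, 50 x 22 x 4 mm, fixed on the caddy's front ledge before the cell it marks (which cell varies). Origin: centre of its underside, 30 mm above the table; z up, x level towards its cell, y along the row. Cell: middle 51 mm along +x, floor 22 mm below the origin (8 mm above the table), 72 mm square inside, walls 8 mm thick, tops 30 mm above the table.
- swatch_red: Crimson red chip, 50 x 22 x 4 mm, fixed on the caddy's front ledge before the cell it marks (which cell varies). Origin: centre of its underside, 30 mm above the table; z up, x level towards its cell, y along the row. Cell: middle 51 mm along +x, floor 22 mm below the origin (8 mm above the table), 72 mm square inside, walls 8 mm thick, tops 30 mm above the table.
- knife: Palette knife lying flat, 190 mm long: dark wooden handle 110 x 18 mm, 16 mm tall, then brass ferrule, neck and round-ended steel blade, 20 mm wide, running 80 mm on from the handle 7 to 9 mm above the underside. Origin: middle of the handle's underside (balance point about 10 mm towards the blade); x along the handle to the blade, z up. 45 g.
- caddy: Fixed wooden caddy, 200 (x) by 248 mm (y). Origin: centre of underside, on the table; x from swatch ledge to knife rest, z up. Base 8 mm thick. Rest at far side: two dark blocks at y -38 and +38 mm, 8 mm thick, tops 32 mm above table, 14 mm horns at both ends leaving x 36 to 80 mm free. Handle goes along y on both, middle at x 58, y 0, blade to either side. Cell wall at x 2 to 10 mm, 30 mm high.

How it is judged:
By the outcome, as a careful person would: the job done as asked, in the order asked, and still so for the second after the job is handed in, with the robot touching nothing.
It also fails if it takes over 106 s, if anything falls off the work surface, if the arm or the gripper's body presses on something with over 40 N, if the wrist force passes 120 N, or if a joint passes its speed limit or range.

## Working session

There is one attempt and no reset: what is moved stays moved. The work goes in short steps, Python scripts to look and compute and a tool call to move; the robot and the scene stay as the last step left them, time stands still between calls to the robot, and variables do not carry over. Pictures are saved under pics/ and viewed, and the job is handed in when it is done.

Besides the shell and the picture viewer there is one more tool, called after ">>>" as a command line: name --argument value ..., lists and objects as JSON in quotes. arm_command: Moves the arm, as the interface text tells. Its arguments: {"type":"object","properties":{"rows":{"type":"array","items":{"type":"number"}},"force":{"type":"number"}},"required":["rows"]}

```bash
ls; mkdir -p pics; python3 - <<'E'
from workcell import sensors, imaging
import cv2,json
print(sensors.get_obs())
for n in("side","top"):
    c=imaging.camera(n); cv2.imwrite(f"pics/{n}0.png",c["pixels"]); print(n,c["camera_matrix"],c["world_from_camera"])
E
```

```text
pics
{'time': 0.0, 'q': array([ 7.03588110e+01,  5.01113796e+00,  1.00344546e+01,  9.50986922e+01,
       -9.23371520e-04,  9.00003216e+01]), 'qd': array([ 0.05977399, -0.01759839,  0.13178788,  0.00980162, -0.07592862,
        0.06142286]), 'joint_efforts': array([ 2.44758558e-04, -5.20395827e+01,  4.64800930e+01,  1.63754012e-02,
        9.08142894e-08, -1.75483564e-05]), 'ee_pos': array([0.1848312 , 0.51787773, 0.30318264]), 'tcp_rot': array([-9.00009238e+01,  7.53755276e-02,  7.03584895e+01]), 'wrist_force': array([0.57481715, 0.44511802, 0.48747899]), 'torque': array([-0.02058829,  0.02740274,  0.01625015]), 'opening': 0.08516755003473916}
side [[436.45807193   0.         320.59296815]
 [  0.         436.45807193 243.16131553]
 [  0.           0.           1.        ]] [[-0.86898838  0.28907158 -0.40161775  0.23434335]
 [-0.49478717 -0.51858459  0.69732035  0.54108447]
 [-0.00669728  0.80467859  0.5936729   0.50493344]
 [ 0.          0.          0.          1.        ]]
top [[547.9705829    0.         320.81252022]
 [  0.         547.9705829  227.81825537]
 [  0.           0.           1.        ]] [[-0.02434458  0.99723714 -0.07018146  0.44945812]
 [-0.99951254 -0.02565242 -0.0177943  -0.00360112]
 [-0.01954546  0.06971405  0.99737552  1.04353848]
 [ 0.          0.          0.          1.        ]]
```

View pics/top0.png

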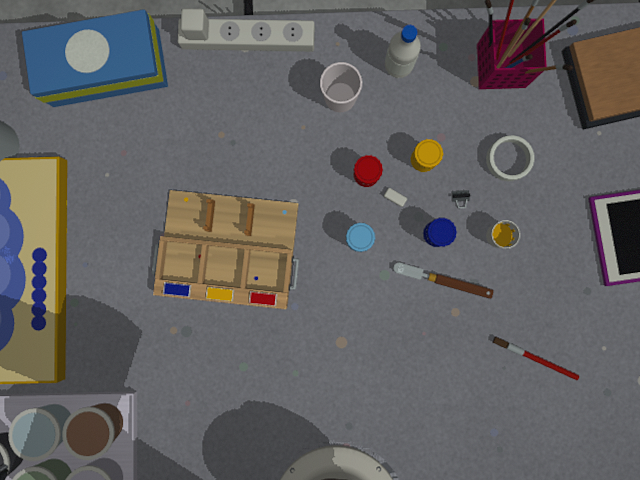

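View pics/side0.png

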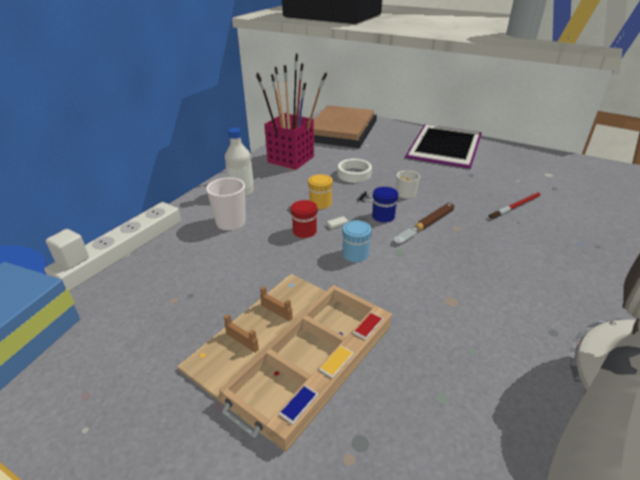

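```bash
cat > h.py <<'E'
import numpy as np, cv2
from workcell import sensors, imaging, bot, models
def cam(n):
    c=imaging.camera(n); K=c["camera_matrix"];T=c["world_from_camera"];d=c["z_map"]
    v,u=np.mgrid[:480,:640]
    P=np.stack([(u-K[0,2])/K[0,0]*d,-(v-K[1,2])/K[1,1]*d,-d],-1)
    c["W"]=P@T[:3,:3].T+T[:3,3]
    c["hsv"]=cv2.cvtColor(c["pixels"],cv2.COLOR_BGR2HSV)
    return c
def ray(c,u,v,z):
    K=c["camera_matrix"];T=c["world_from_camera"]
    r=T[:3,:3]@np.array([(u-K[0,2])/K[0,0],-(v-K[1,2])/K[1,1],-1.])
    return T[:3,3]+r*(z-T[2,3])/r[2]
def tool():
    from scipy.spatial.transform import Rotation as R
    o=sensors.get_obs(); return o,R.from_euler('xyz',o['tcp_rot'],degrees=True)
E
python3 - <<'E'
from h import *
np.set_printoptions(precision=4,suppress=True)
for n in("top","side"):
    c=cam(n);W=c["W"]
    print(n,"table z",[W[y,x,2].round(4) for y,x in((330,330),(300,560),(120,240),(400,200))])
    for t in["pot_blue","pot_yellow","pot_red","pot_sky","pot_open","swatch_blue","swatch_yellow","swatch_red","knife","caddy"]:
        s=models.search_frame(t,n); p=models.spot_point(t,n)
        out=[]
        for k in s[:2]:
            u,v,w,h=k["extent"]; u,v=int(u),int(v)
            x0,x1,y0,y1=int(u-w/2-6),int(u+w/2+7),int(v-h/2-6),int(v+h/2+7)
            B=W[max(y0,0):y1,max(x0,0):x1].reshape(-1,3)
            ztop=np.percentile(B[:,2],97)
            m=B[np.abs(B[:,2]-0.06)<0.006] if t.startswith("pot") and t!="pot_open" else B[B[:,2]>ztop-0.006]
            (cx,cy),r=cv2.minEnclosingCircle(m[:,:2].astype(np.float32)) if len(m) else((0,0),0)
            out.append((round(k["conf"],2),np.round(k["extent"],0).tolist(),"ztop",round(ztop,4),"circ",round(cx,4),round(cy,4),round(r,4),"mid",(m[:,:2].min(0)+m[:,:2].max(0))/2 if len(m) else 0))
        print(t,out,[(round(k["conf"],2),np.round(k["location"],1),) for k in p[:1]])
E
```

```text
top table z [np.float64(-0.0005), np.float64(-0.0003), np.float64(0.0004), np.float64(-0.0001)]
pot_blue [(0.65, [442.0, 230.0, 32.0, 29.0], 'ztop', np.float64(0.0631), 'circ', 0.5068, -0.202, 0.0268, 'mid', array([ 0.5068, -0.202 ]))] [(0.84, array([440.5, 232.3]))]
pot_yellow [(0.74, [426.0, 155.0, 33.0, 38.0], 'ztop', np.float64(0.0631), 'circ', 0.6499, -0.1832, 0.0269, 'mid', array([ 0.6501, -0.1832]))] [(0.57, array([421.9, 157.7]))]
pot_red [(0.81, [368.0, 172.0, 34.0, 34.0], 'ztop', np.float64(0.0629), 'circ', 0.6243, -0.0734, 0.0265, 'mid', array([ 0.6238, -0.0733]))] [(0.85, array([367.9, 173.7]))]
pot_sky [(0.87, [360.0, 237.0, 25.0, 32.0], 'ztop', np.float64(0.0634), 'circ', 0.5015, -0.0561, 0.0265, 'mid', array([ 0.5014, -0.0561]))] [(0.94, array([361. , 237.5]))]
pot_open [(0.87, [505.0, 236.0, 38.0, 32.0], 'ztop', np.float64(0.0456), 'circ', 0.4798, -0.1736, 0.1728, 'mid', array([ 0.4876, -0.1743]))] [(0.9, array([499.4, 234.2]))]
swatch_blue [(0.69, [178.0, 288.0, 24.0, 16.0], 'ztop', np.float64(0.0369), 'circ', 0.4286, 0.1573, 0.1623, 'mid', array([0.4233, 0.1573]))] 
[... 2205 characters left out ...]
rray([297.7, 406.1]))]
swatch_yellow [(0.79, [335.0, 362.0, 32.0, 31.0], 'ztop', np.float64(0.0345), 'circ', 0.317, 0.3486, 0.2095, 'mid', array([0.3288, 0.3483]))] [(0.68, array([335.9, 363.8]))]
swatch_red [(0.73, [368.0, 329.0, 30.0, 25.0], 'ztop', np.float64(0.0343), 'circ', 0.313, 0.3134, 0.241, 'mid', array([0.3237, 0.3131]))] [(0.89, array([369.4, 326.4]))]
knife [(0.64, [424.0, 225.0, 60.0, 43.0], 'ztop', np.float64(0.038), 'circ', 0.3589, 0.168, 0.3934, 'mid', array([0.3665, 0.168 ]))] [(0.89, array([435.3, 220.1]))]
caddy [(0.91, [284.0, 362.0, 211.0, 174.0], 'ztop', np.float64(0.0332), 'circ', 0.3586, 0.3056, 0.2664, 'mid', array([0.4077, 0.3056]))] [(0.98, array([290.3, 345.6]))]
```

```bash
python3 - <<'E'
from h import *
np.set_printoptions(precision=4,suppress=True)
boxes={"top":{"b":(178,289),"y":(220,295),"r":(262,299),"kb":None},"side":{"b":(298,405),"y":(335,362),"r":(368,326)}}
for n in("top","side"):
    c=cam(n);H=c["hsv"];W=c["W"]
    h,s,v=[H[...,i].astype(int) for i in range(3)]
    M={"b":(h>110)&(h<130)&(s>180),"y":(h>18)&(h<32)&(s>180)&(v>120),"r":((h<6)|(h>172))&(s>180)}
    pts={}
    for k in"byr":
        u,w=boxes[n][k]; m=np.zeros((480,640),bool); m[w-24:w+25,u-28:u+29]=M[k][w-24:w+25,u-28:u+29]
        nn,L,st,ce=cv2.connectedComponentsWithStats(m.astype(np.uint8)); i=1+st[1:,4].argmax()
        pts[k]=ray(c,*ce[i],0.034); q=W[L==i]; q=q[q[:,2]>.01]
        print(n,k,st[i],pts[k],q.mean(0))
    d=pts["r"]-pts["b"]; print("pitch",np.hypot(*d[:2])/2)
    yv=-d[:2]/np.hypot(*d[:2]); xv=np.array([yv[1],-yv[0]])  # x = y rot -90
    print("yaw",np.degrees(np.arctan2(xv[1],xv[0])))
    for k in"byr": print("cell",k,pts[k][:2]+.051*xv)
    mid=sum(pts[k][:2] for k in "byr")/3
    # rest blocks: points z~0.032 & in front
    w=W.reshape(-1,3); rel=w[:,:2]-mid; a=rel@xv;b=rel@yv
    print("from mid: xrange of blocks")
    sel=(a>.105)&(a<.19)&(abs(b)<.09)&(w[:,2]>.018)&(w[:,2]<.06)
    for sg in(-1,1):
        k=sel&(b*sg>0); print(sg,k.sum(),"a",np.percentile(a[k],[1,50,99]),"b",np.percentile(b[k],[2,50,98]),"z",np.percentile(w[k,2],[5,50,95]))
    # knife
    x0,x1,y0,y1=(385,500,255,305) if n=="top" else (390,460,200,250)
    m=np.zeros((480,640),bool)
    ww=W[y0:y1,x0:x1]; m[y0:y1,x0:x1]=(ww[...,2]>.010)&(ww[...,2]<.03)
    nn,L,st,ce=cv2.connectedComponentsWithStats(m.astype(np.uint8)); i=1+st[1:,4].argmax()
    q=W[L==i]; (rc,rs,ra)=cv2.minAreaRect((q[:,:2]*1000).astype(np.float32)); print("knife handle",st[i],rc,rs,ra,np.percentile(q[:,2],[5,50,95]))
    print(cv2.boxPoints((rc,rs,ra)))
    m[y0:y1,x0:x1]=(c["pixels"][y0:y1,x0:x1].max(-1)>150)&(ww[...,2]<.02)
    if n=="top": cv2.imwrite("pics/crop.png",cv2.resize(c["pixels"][140:320,330:520],None,fx=4,fy=3.3,interpolation=cv2.INTER_CUBIC)); cv2.imwrite("pics/crop2.png",cv2.resize(c["pixels"][180:320,145:310],None,fx=4,fy=4,interpolation=cv2.INTER_CUBIC))
E
```

```text
top b [165 284  24  12 222] [0.4138 0.2833 0.034 ] [0.414  0.2819 0.0394]
top y [207 287  25  14 256] [0.4041 0.2038 0.034 ] [0.4041 0.2037 0.0348]
top r [251 293  24  12 229] [0.3933 0.1245 0.034 ] [0.3934 0.1244 0.0348]
pitch 0.08007642556086354
yaw -7.338939497501695
cell b [0.4644 0.2768]
cell y [0.4547 0.1973]
cell r [0.4439 0.118 ]
from mid: xrange of blocks
-1 187 a [0.1143 0.1429 0.1717] b [-0.0418 -0.0388 -0.0335] z [0.0205 0.0321 0.0466]
1 205 a [0.1142 0.143  0.1726] b [0.0341 0.0368 0.0427] z [0.0205 0.0317 0.0472]
knife handle [421 269  72  29 637] (411.5969543457031, -234.0998992919922) (137.12986755371094, 17.99475860595703) 72.75638580322266 [0.0118 0.0156 0.0188]
[[ 382.6789 -296.9159]
 [ 399.8649 -302.2502]
 [ 440.515  -171.2839]
 [ 423.329  -165.9496]]
side b [283 388  31  31 378] [0.4152 0.2854 0.034 ] [0.4149 0.2856 0.0348]
side y [343 355   5   5   7] [0.3973 0.1955 0.034 ] [0.3974 0.1952 0.0337]
side r [357 315  22  20 212] [0.3951 0.127  0.034 ] [0.3945 0.1283 0.0356]
pitch 0.07986678173515714
yaw -7.2438596848175125
cell b [0.4658 0.279 ]
cell y [0.4478 0.1891]
cell r [0.4457 0.1205]
from mid: xrange of blocks
-1 389 a [0.115  0.1429 0.1738] b [-0.0387 -0.0317 -0.03  ] z [0.0197 0.0303 0.0447]
1 434 a [0.1147 0.1423 0.1739] b [0.037  0.0441 0.0458] z [0.0194 0.0304 0.0445]
knife handle [415 203  40  26 298] (410.142578125, -239.53285217285156) (120.15403747558594, 19.03961753845215) 73.090087890625 [0.0107 0.0138 0.0154]
[[ 383.5599 -294.2433]
 [ 401.7763 -299.7813]
 [ 436.7253 -184.8224]
 [ 418.5088 -179.2844]]
```

View pics/crop.png

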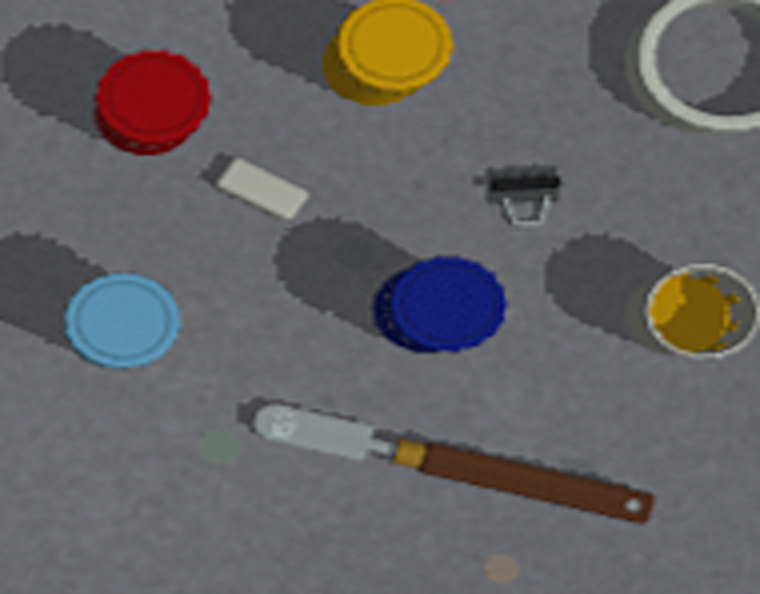

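View pics/crop2.png

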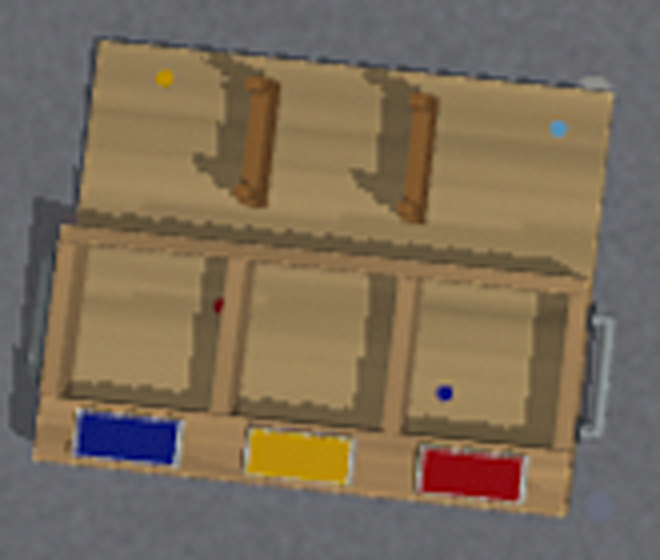

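```bash
cat > goto.py <<'E'
import sys
from h import *
from scipy.spatial.transform import Rotation as R
o,r=tool(); x,y,z,yaw=map(float,sys.argv[1:5])
d=r.inv().apply(np.array([x,y,z])-o['ee_pos'])*100
t=(r.inv()*R.from_euler('xyz',[-90,0,yaw],degrees=True)).as_rotvec(degrees=True)
print("t",round(o['time'],2),"pos",o['ee_pos'].round(4),o['tcp_rot'].round(2),"open",round(o['opening'],4),"F",o['wrist_force'].round(1),"q",o['q'].round(1))
print("delta",d.round(2),"turn",t.round(2))
E
python3 goto.py 0.5074 -0.2008 0.2 -7.3
```

```text
t 2.3 pos [0.1849 0.518  0.3039] [-90.     0.    70.36] open 0.0854 F [ 0.3 -0.2 -0.2] q [70.4  5.  10.1 95.1 -0.  90. ]
delta [-56.85  10.39 -54.54] turn [ 0.   77.66 -0.  ]
```

>>> arm_command --rows '[-56.8, 10.3, -54.5, 0, 77.7, 0, 1, -56.8, 10.3, -54.5, 0, 77.7, 0, 1, -56.8, 10.3, -54.5, 0, 77.7, 0, 1, -56.8, 10.3, -54.5, 0, 77.7, 0, 1, -56.8, 10.3, -54.5, 0, 77.7, 0, 1, -56.8, 10.3, -54.5, 0, 77.7, 0, 1, -56.8, 10.3, -54.5, 0, 77.7, 0, 1, -56.8, 10.3, -54.5, 0, 77.7, 0, 1, -56.8, 10.3, -54.5, 0, 77.7, 0, 1, -56.8, 10.3, -54.5, 0, 77.7, 0, 1, -56.8, 10.3, -54.5, 0, 77.7, 0, 1, -56.8, 10.3, -54.5, 0, 77.7, 0, 1]' --force 40

```text
time: 3.3
ee_pos: [0.3882, 0.0636, 0.2392]
tcp_rot: [-90.0, -0.1, -7.7]
wrist_force: [0.8, 0.6, -0.3]
opening: 0.0851
```

```bash
python3 goto.py 0.5074 -0.2008 0.2 -7.3
```

```text
t 3.3 pos [0.3882 0.0636 0.2392] [-8.997e+01 -7.000e-02 -7.730e+00] open 0.0851 F [ 0.8  0.6 -0.3] q [  9.3 -17.5 -17.6  89.8   0.  107. ]
delta [ 15.37   3.93 -24.6 ] turn [-0.03 -0.43  0.07]
```

>>> arm_command --rows '[15.4, 3.9, -24.6, 0, 0, 0, 1, 15.4, 3.9, -24.6, 0, 0, 0, 1, 15.4, 3.9, -24.6, 0, 0, 0, 1, 15.4, 3.9, -24.6, 0, 0, 0, 1, 15.4, 3.9, -24.6, 0, 0, 0, 1, 15.4, 3.9, -24.6, 0, 0, 0, 1, 15.4, 3.9, -24.6, 0, 0, 0, 1, 15.4, 3.9, -24.6, 0, 0, 0, 1, 15.4, 3.9, -24.6, 0, 0, 0, 1, 15.4, 3.9, -24.6, 0, 0, 0, 1]'

```text
time: 4.13
ee_pos: [0.5089, -0.1978, 0.1998]
tcp_rot: [-90.0, 0.1, -7.4]
wrist_force: [-0.6, 0.5, 0.4]
opening: 0.0849
```

```bash
python3 goto.py 0.5074 -0.2008 0.1 -7.3; python3 - <<'E'
from h import *
c=cam("side"); cv2.imwrite("pics/s1.png",c["pixels"])
c=cam("top"); cv2.imwrite("pics/t1.png",c["pixels"])
E
```

```text
t 4.13 pos [ 0.5089 -0.1978  0.1998] [-8.997e+01  5.000e-02 -7.380e+00] open 0.0849 F [-0.6  0.5  0.4] q [-21.2   3.7  -2.8  83.6   0.   76.1]
delta [-0.1   9.98 -0.32] turn [-0.03 -0.08 -0.05]
```

View pics/s1.png

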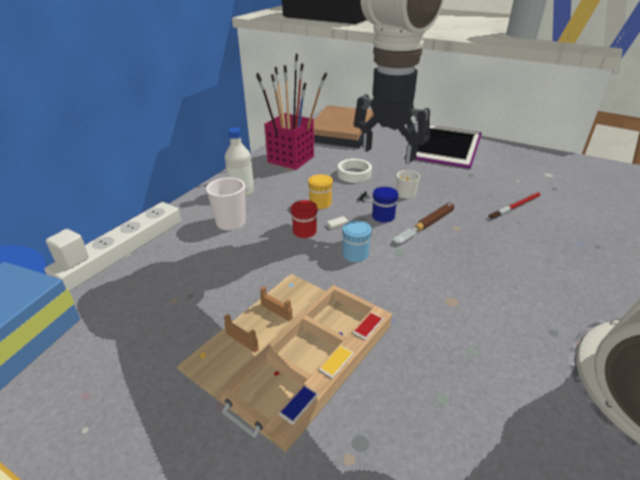

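>>> arm_command --rows '[-0.1, 2.5, -0.3, 0, 0, 0, 1, -0.1, 5.0, -0.3, 0, 0, 0, 1, -0.1, 7.5, -0.3, 0, 0, 0, 1, -0.1, 9, -0.3, 0, 0, 0, 1, -0.1, 10, -0.3, 0, 0, 0, 1, -0.1, 10, -0.3, 0, 0, 0, 1, -0.1, 10, -0.3, 0, 0, 0, 1]'

```text
time: 4.82
ee_pos: [0.508, -0.2002, 0.1009]
tcp_rot: [-90.0, -0.0, -7.3]
wrist_force: [0.0, 0.1, -0.3]
opening: 0.0857
```

```bash
python3 goto.py 0.5074 -0.2008 0.1 -7.3; python3 - <<'E'
from h import *
c=cam("side"); cv2.imwrite("pics/s2.png",cv2.resize(c["pixels"][100:280,280:480],None,fx=4,fy=3.3))
E
```

```text
t 4.82 pos [ 0.508  -0.2002  0.1009] [-9.001e+01 -4.000e-02 -7.280e+00] open 0.0857 F [ 0.   0.1 -0.3] q [-21.5   5.4 -12.   72.6   0.   75.8]
delta [-0.05  0.09 -0.07] turn [0.01 0.02 0.04]
```

View pics/s2.png

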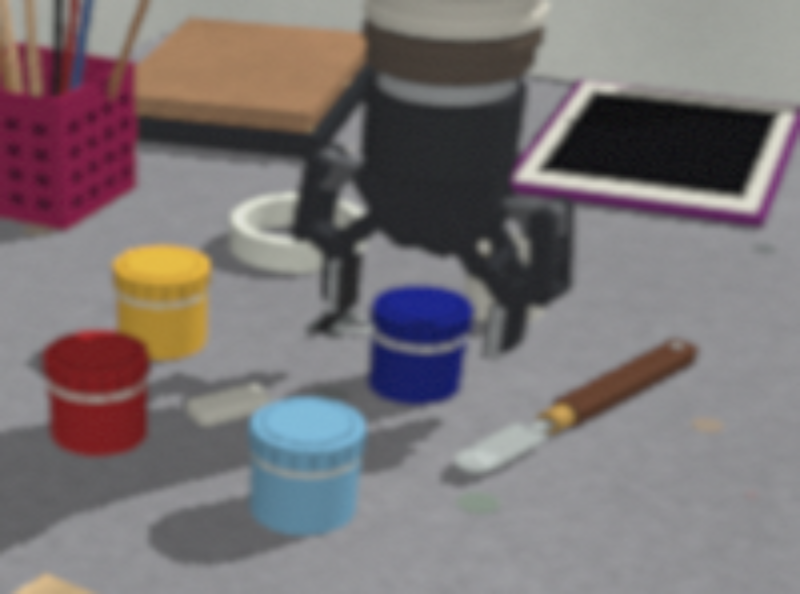

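>>> arm_command --rows '[0, 0, 0, 0, 0, 0, -1, 0, 0, 0, 0, 0, 0, -1, 0, 0, 0, 0, 0, 0, -1, 0, 0, 0, 0, 0, 0, -1, 0, 0, 0, 0, 0, 0, -1, 0, 0, 0, 0, 0, 0, -1, 0, 0, 0, 0, 0, 0, -1]' --force 40

```text
time: 5.45
ee_pos: [0.5083, -0.201, 0.1012]
tcp_rot: [-90.0, -0.1, -7.3]
wrist_force: [-0.6, 0.3, 6.5]
opening: 0.0506
```

```bash
python3 goto.py 0.465 0.278 0.2 -7.3
```

```text
t 5.45 pos [ 0.5083 -0.201   0.1012] [-9.001e+01 -9.000e-02 -7.350e+00] open 0.0506 F [-0.6  0.3  6.5] q [-21.6   5.5 -11.9  72.6   0.   75.8]
delta [-10.4   -9.91  46.95] turn [ 0.01 -0.05  0.09]
```

>>> arm_command --rows '[0, -1.5, 0, 0, 0, 0, -1, 0, -4.5, 0, 0, 0, 0, -1, -1, -8, 3, 0, 0, 0, -1, -2, -9.9, 6.5, 0, 0, 0, -1, -2.8, -9.9, 10.5, 0, 0, 0, -1, -3.8, -9.9, 14.5, 0, 0, 0, -1, -4.8, -9.9, 18.5, 0, 0, 0, -1, -5.7, -9.9, 22.5, 0, 0, 0, -1, -6.6, -9.9, 26.5, 0, 0, 0, -1, -7.5, -9.9, 30.5, 0, 0, 0, -1, -8.4, -9.9, 34.5, 0, 0, 0, -1, -9.3, -9.9, 38.5, 0, 0, 0, -1]'

```text
time: 6.45
ee_pos: [0.4642, 0.1949, 0.1994]
tcp_rot: [-90.0, -0.0, -7.3]
wrist_force: [0.8, -0.0, -1.2]
opening: 0.0507
```

```bash
python3 goto.py 0.465 0.278 0.2 -7.3
```

```text
t 6.45 pos [0.4642 0.1949 0.1994] [-8.998e+01 -4.000e-02 -7.340e+00] open 0.0507 F [ 0.8 -0.  -1.2] q [ 22.8  -2.2  -8.8  83.4   0.  120.1]
delta [-0.98 -0.06  8.25] turn [-0.02 -0.04  0.04]
```

>>> arm_command --rows '[-0.4, 0, 3.5, 0, 0, 0, -1, -0.8, 0, 6.5, 0, 0, 0, -1, -1.0, 0, 8.2, 0, 0, 0, -1, -1.0, 0, 8.2, 0, 0, 0, -1, -1.0, 0, 8.2, 0, 0, 0, -1, -1.0, 0, 8.2, 0, 0, 0, -1, -1.0, 0, 8.2, 0, 0, 0, -1]'

```text
time: 7.03
ee_pos: [0.4655, 0.2745, 0.1991]
tcp_rot: [-90.0, -0.0, -7.4]
wrist_force: [-0.9, -0.6, -0.5]
opening: 0.0507
```

```bash
python3 goto.py 0.465 0.278 0.11 -7.3;python3 - <<'E'
from h import *
c=cam("side"); cv2.imwrite("pics/s3.png",cv2.resize(c["pixels"][200:460,160:420],None,fx=2.2,fy=2.2))
c=cam("top"); cv2.imwrite("pics/t3.png",cv2.resize(c["pixels"][160:330,100:330],None,fx=3.2,fy=3.2))
E
```

```text
t 7.03 pos [0.4655 0.2745 0.1991] [-90.01  -0.    -7.41] open 0.0507 F [-0.9 -0.6 -0.5] q [ 30.5   2.9  -3.7  83.4  -0.  127.9]
delta [-0.09  8.91  0.34] turn [ 0.01 -0.11  0.  ]
```

View pics/s3.png

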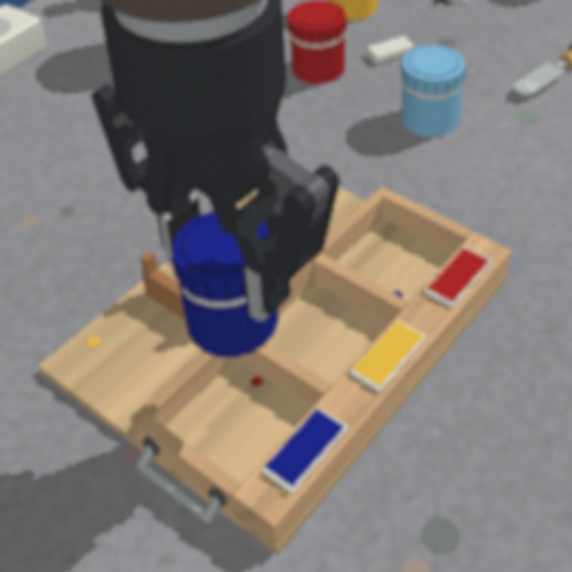

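View pics/t3.png

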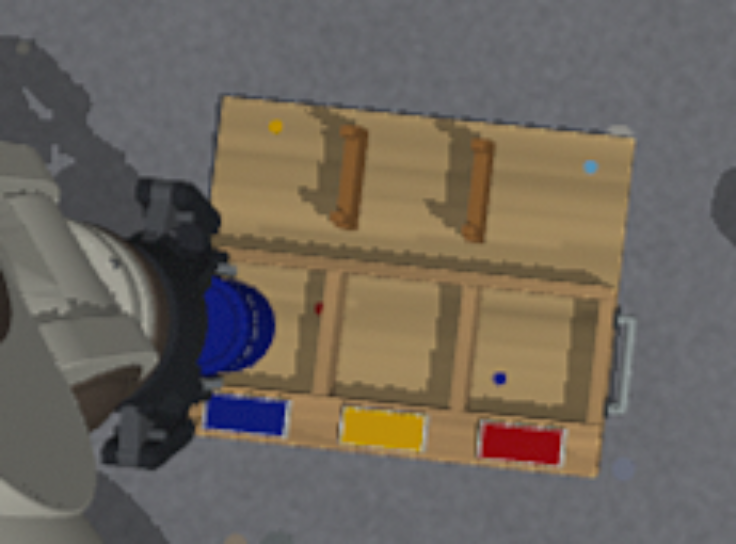

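>>> arm_command --rows '[-0.1, 2.5, 0.35, 0, 0, 0, -1, -0.1, 5, 0.35, 0, 0, 0, -1, -0.1, 7, 0.35, 0, 0, 0, -1, -0.1, 8.2, 0.35, 0, 0, 0, -1, -0.1, 8.7, 0.35, 0, 0, 0, -1, -0.1, 8.9, 0.35, 0, 0, 0, -1, -0.1, 8.95, 0.35, 0, 0, 0, -1, -0.1, 8.95, 0.35, 0, 0, 0, -1]'

```text
time: 7.8
ee_pos: [0.4653, 0.2793, 0.1107]
tcp_rot: [-89.9, -0.1, -7.4]
wrist_force: [-0.3, 0.9, -0.6]
opening: 0.0506
```

```bash
python3 goto.py 0.465 0.278 0.11 -7.3
```

```text
t 7.8 pos [0.4653 0.2793 0.1107] [-8.994e+01 -7.000e-02 -7.350e+00] open 0.0506 F [-0.3  0.9 -0.6] q [ 31.    4.7 -11.7  73.6   0.  128.3]
delta [-0.02  0.07 -0.13] turn [-0.06 -0.05  0.07]
```

Lower the last millimetre, open, rise.

>>> arm_command --rows '[0, 0.1, 0, 0, 0, 0, -1, 0, 0.1, 0, 0, 0, 0, -1, 0, 0.1, 0, 0, 0, 0, 0.55, 0, 0.1, 0, 0, 0, 0, 0.55, 0, 0.1, 0, 0, 0, 0, 0.55, 0, 0.1, 0, 0, 0, 0, 0.55, 0, -1, 0, 0, 0, 0, 0.55, 0, -4, 0, 0, 0, 0, 0.55, 0, -8, 0, 0, 0, 0, 0.7, 0, -10, 0, 0, 0, 0, 1, 0, -10, 0, 0, 0, 0, 1]'

```text
time: 8.72
ee_pos: [0.4661, 0.2799, 0.216]
tcp_rot: [-89.7, -0.4, -7.3]
wrist_force: [0.2, -0.5, 1.1]
opening: 0.0857
```

```bash
python3 goto.py 0.6506 -0.182 0.2 -7.3;python3 - <<'E'
from h import *
c=cam("side"); cv2.imwrite("pics/s4.png",cv2.resize(c["pixels"][200:460,160:420],None,fx=2.2,fy=2.2))
E
```

```text
t 8.72 pos [0.4661 0.2799 0.216 ] [-89.71  -0.37  -7.34] open 0.0857 F [ 0.2 -0.5  1.1] q [ 31.    2.8  -1.9  84.8  -0.  128.3]
delta [ 24.19   1.53 -43.47] turn [-0.29 -0.04  0.37]
```

View pics/s4.png

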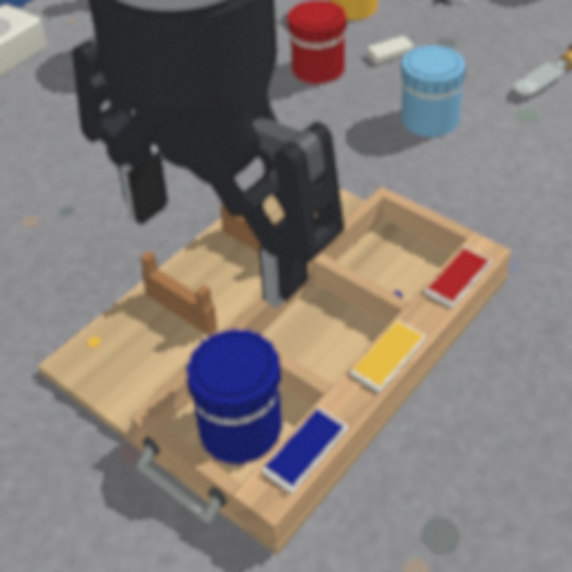

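>>> arm_command --rows '[2, 0.3, -3.6, 0, 0, 0, 1, 4, 0.6, -7.2, 0, 0, 0, 1, 6, 0.9, -10.8, 0, 0, 0, 1, 8, 1.2, -14.4, 0, 0, 0, 1, 10, 1.5, -18, 0, 0, 0, 1, 12, 1.5, -21.6, 0, 0, 0, 1, 14, 1.5, -25.2, 0, 0, 0, 1, 16, 1.5, -28.8, 0, 0, 0, 1, 18, 1.5, -32.4, 0, 0, 0, 1, 20, 1.5, -36, 0, 0, 0, 1, 22, 1.5, -39.6, 0, 0, 0, 1, 24.2, 1.5, -43.5, 0, 0, 0, 1]'

```text
time: 9.77
ee_pos: [0.648, -0.1823, 0.1937]
tcp_rot: [-90.0, 0.1, -7.3]
wrist_force: [-0.2, 1.2, 0.2]
opening: 0.0855
```

>>> arm_command --rows '[0, 0, 0, 0, 0, 0, 1, 0, 0, 0, 0, 0, 0, 1, 0, 0, 0, 0, 0, 0, 1]'

```text
time: 10.02
ee_pos: [0.6476, -0.1803, 0.1935]
tcp_rot: [-90.0, 0.1, -7.4]
wrist_force: [0.3, -0.2, 0.2]
opening: 0.085
```

```bash
python3 goto.py 0.6506 -0.182 0.1 -7.3;
```

```text
t 10.02 pos [ 0.6476 -0.1803  0.1935] [-89.97   0.11  -7.38] open 0.085 F [ 0.3 -0.2  0.2] q [-15.6  21.3  17.2  86.    0.   81.8]
delta [ 0.33  9.35 -0.14] turn [-0.03 -0.08 -0.11]
```

>>> arm_command --rows '[0.35, 2.5, -0.15, 0, 0, 0, 1, 0.35, 5, -0.15, 0, 0, 0, 1, 0.35, 7.2, -0.15, 0, 0, 0, 1, 0.35, 8.7, -0.15, 0, 0, 0, 1, 0.35, 9.3, -0.15, 0, 0, 0, 1, 0.35, 9.3, -0.15, 0, 0, 0, 1, 0.35, 9.3, -0.15, 0, 0, 0, 1]'

```text
time: 10.6
ee_pos: [0.6514, -0.1814, 0.1025]
tcp_rot: [-90.0, -0.0, -7.3]
wrist_force: [0.3, -0.4, 0.0]
opening: 0.0856
```

```bash
python3 goto.py 0.6506 -0.182 0.1 -7.3; python3 - <<'E'
from h import *
c=cam("side"); cv2.imwrite("pics/s5.png",cv2.resize(c["pixels"][80:260,240:440],None,fx=3.3,fy=3.3))
E
```

```text
t 10.6 pos [ 0.6514 -0.1814  0.1025] [-9.00e+01 -4.00e-02 -7.28e+00] open 0.0856 F [ 0.3 -0.4  0. ] q [-15.6  22.9   9.2  76.3   0.   81.7]
delta [-0.07  0.25 -0.07] turn [0.   0.02 0.04]
```

View pics/s5.png

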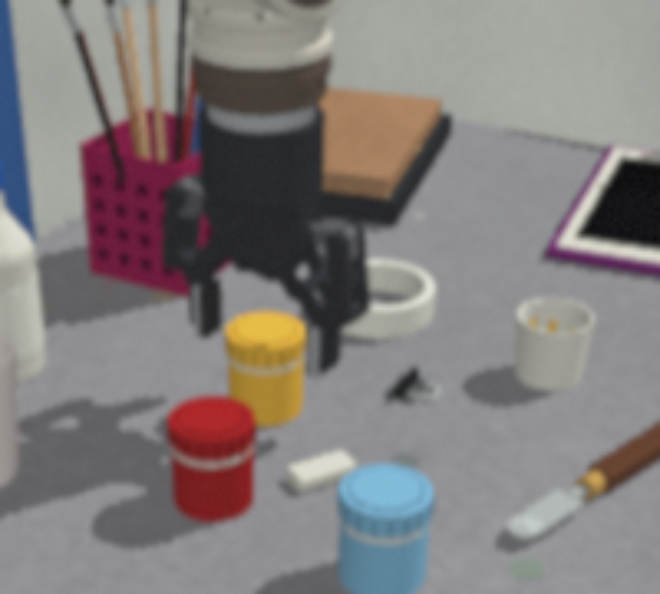

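Fingers straddle the yellow pot (crop 268,365). Settle 2 mm lower and close.

>>> arm_command --rows '[-0.05, 0.2, -0.05, 0, 0, 0, 1, -0.05, 0.2, -0.05, 0, 0, 0, -1, -0.05, 0.2, -0.05, 0, 0, 0, -1, -0.05, 0.2, -0.05, 0, 0, 0, -1, -0.05, 0.2, -0.05, 0, 0, 0, -1, -0.05, 0.2, -0.05, 0, 0, 0, -1, -0.05, 0.2, -0.05, 0, 0, 0, -1, -0.05, 0.2, -0.05, 0, 0, 0, -1]'

```text
time: 11.32
ee_pos: [0.651, -0.1828, 0.1002]
tcp_rot: [-90.0, -0.0, -7.3]
wrist_force: [-0.3, 0.6, 5.4]
opening: 0.0507
```

```bash
python3 goto.py 0.4553 0.1985 0.2 -7.3; 
```

```text
t 11.32 pos [ 0.651  -0.1828  0.1002] [-9.001e+01 -4.000e-02 -7.350e+00] open 0.0507 F [-0.3  0.6  5.4] q [-15.7  22.9   9.   76.   -0.   81.7]
delta [-24.27 -10.01  35.31] turn [ 0.01 -0.05  0.04]
```

>>> arm_command --rows '[0, -1.5, 0, 0, 0, 0, -1, 0, -5, 0, 0, 0, 0, -1, 0, -8.5, 0, 0, 0, 0, -1, -2, -10, 2.9, 0, 0, 0, -1, -4.3, -10, 6.3, 0, 0, 0, -1, -6.6, -10, 9.7, 0, 0, 0, -1, -8.9, -10, 13, 0, 0, 0, -1, -11.2, -10, 16.4, 0, 0, 0, -1, -13.5, -10, 19.7, 0, 0, 0, -1, -15.8, -10, 23, 0, 0, 0, -1, -18.1, -10, 26.4, 0, 0, 0, -1, -20.4, -10, 29.7, 0, 0, 0, -1]'

```text
time: 12.32
ee_pos: [0.4851, 0.1393, 0.1993]
tcp_rot: [-90.0, 0.0, -7.4]
wrist_force: [1.2, 0.6, -2.0]
opening: 0.0511
```

```bash
python3 goto.py 0.4553 0.1985 0.2 -7.3; 
```

```text
t 12.32 pos [0.4851 0.1393 0.1993] [-9.00e+01  1.00e-02 -7.36e+00] open 0.0511 F [ 1.2  0.6 -2. ] q [ 16.   -2.   -8.6  83.4   0.  113.4]
delta [-3.71 -0.07  5.49] turn [-0.   -0.06 -0.01]
```

>>> arm_command --rows '[-1.8, 0, 2.8, 0, 0, 0, -1, -3.2, 0, 4.8, 0, 0, 0, -1, -3.7, 0, 5.5, 0, 0, 0, -1, -3.7, 0, 5.5, 0, 0, 0, -1, -3.7, 0, 5.5, 0, 0, 0, -1, -3.7, 0, 5.5, 0, 0, 0, -1]'

```text
time: 12.82
ee_pos: [0.4572, 0.1964, 0.1993]
tcp_rot: [-90.0, 0.0, -7.4]
wrist_force: [0.8, -1.0, -1.0]
opening: 0.0512
```

```bash
python3 goto.py 0.4553 0.1985 0.11 -7.3; 
```

```text
t 12.82 pos [0.4572 0.1964 0.1993] [-90.02   0.    -7.38] open 0.0512 F [ 0.8 -1.  -1. ] q [ 23.3  -3.   -9.6  83.4  -0.  120.6]
delta [-0.22  8.93  0.19] turn [ 0.02 -0.08 -0.  ]
```

>>> arm_command --rows '[-0.2, 2.5, 0.2, 0, 0, 0, -1, -0.2, 5, 0.2, 0, 0, 0, -1, -0.2, 7, 0.2, 0, 0, 0, -1, -0.2, 8.2, 0.2, 0, 0, 0, -1, -0.2, 8.7, 0.2, 0, 0, 0, -1, -0.2, 8.9, 0.2, 0, 0, 0, -1, -0.2, 9.0, 0.2, 0, 0, 0, -1, -0.2, 9.0, 0.2, 0, 0, 0, -1]'

```text
time: 13.48
ee_pos: [0.4556, 0.1994, 0.1105]
tcp_rot: [-90.0, -0.1, -7.4]
wrist_force: [-0.1, 0.5, -0.8]
opening: 0.0511
```

```bash
python3 goto.py 0.4553 0.1985 0.1085 -7.3; python3 - <<'E'
from h import *
c=cam("side"); cv2.imwrite("pics/s6.png",cv2.resize(c["pixels"][200:460,160:420],None,fx=2.2,fy=2.2))
E
```

```text
t 13.48 pos [0.4556 0.1994 0.1105] [-8.996e+01 -7.000e-02 -7.360e+00] open 0.0511 F [-0.1  0.5 -0.8] q [ 23.6  -1.5 -18.   73.4  -0.  121. ]
delta [-0.02  0.2  -0.1 ] turn [-0.04 -0.06  0.07]
```

View pics/s6.png

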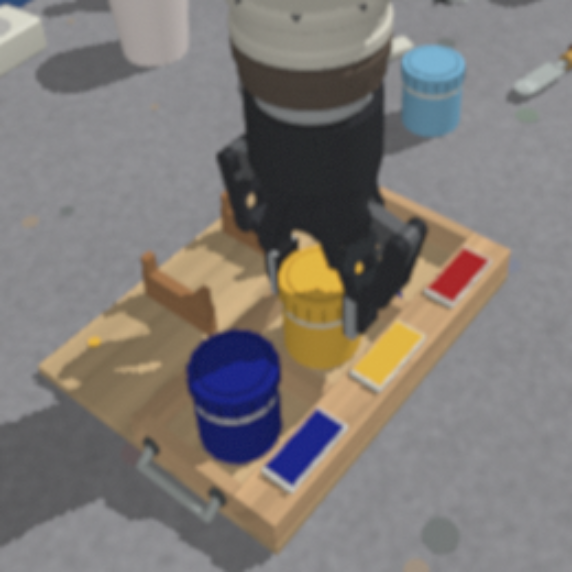

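Yellow is in the middle cell; release and rise.

>>> arm_command --rows '[0, 0.2, 0, 0, 0, 0, -1, 0, 0.2, 0, 0, 0, 0, -1, 0, 0.2, 0, 0, 0, 0, 0.55, 0, 0.2, 0, 0, 0, 0, 0.55, 0, 0.2, 0, 0, 0, 0, 0.55, 0, 0.2, 0, 0, 0, 0, 0.55, 0, -1, 0, 0, 0, 0, 0.55, 0, -4, 0, 0, 0, 0, 0.55, 0, -7, 0, 0, 0, 0, 0.7, 0, -9, 0, 0, 0, 0, 1]'

```text
time: 14.37
ee_pos: [0.4552, 0.1996, 0.2031]
tcp_rot: [-89.9, -0.1, -7.3]
wrist_force: [1.1, 0.8, -0.2]
opening: 0.0824
```

```bash
python3 goto.py 0.6247 -0.0721 0.2 -7.3; 
```

```text
t 14.37 pos [0.4552 0.1996 0.2031] [-89.93  -0.12  -7.34] open 0.0824 F [ 1.1  0.8 -0.2] q [ 23.7  -3.2  -9.4  83.7   0.  121. ]
delta [ 20.28   0.32 -24.78] turn [-0.07 -0.04  0.12]
```

>>> arm_command --rows '[2.4, 0, -2.9, 0, 0, 0, 1, 4.9, 0, -6, 0, 0, 0, 1, 7.4, 0, -9.1, 0, 0, 0, 1, 9.9, 0, -12.1, 0, 0, 0, 1, 12.4, 0, -15.2, 0, 0, 0, 1, 14.9, 0, -18.2, 0, 0, 0, 1, 17.4, 0, -21.3, 0, 0, 0, 1, 19.2, 0, -23.5, 0, 0, 0, 1, 20.3, 0, -24.8, 0, 0, 0, 1, 20.3, 0, -24.8, 0, 0, 0, 1, 20.3, 0, -24.8, 0, 0, 0, 1]'

```text
time: 15.28
ee_pos: [0.6248, -0.0732, 0.1998]
tcp_rot: [-90.0, 0.0, -7.4]
wrist_force: [0.1, 0.0, 0.8]
opening: 0.0854
```

```bash
python3 goto.py 0.6247 -0.0721 0.1 -7.3; 
```

```text
t 15.28 pos [ 0.6248 -0.0732  0.1998] [-8.999e+01  2.000e-02 -7.430e+00] open 0.0854 F [0.1 0.  0.8] q [-6.7 15.1 10.1 85.   0.  90.7]
delta [-0.02  9.98  0.1 ] turn [-0.01 -0.13 -0.02]
```

>>> arm_command --rows '[0, 2.5, 0.1, 0, 0, 0, 1, 0, 5.2, 0.1, 0, 0, 0, 1, 0, 7.7, 0.1, 0, 0, 0, 1, 0, 9.3, 0.1, 0, 0, 0, 1, 0, 10, 0.1, 0, 0, 0, 1, 0, 10, 0.1, 0, 0, 0, 1, 0, 10, 0.1, 0, 0, 0, 1]'

```text
time: 15.87
ee_pos: [0.6249, -0.0708, 0.1007]
tcp_rot: [-90.0, -0.0, -7.3]
wrist_force: [-0.2, -0.3, 0.3]
opening: 0.0855
```

```bash
python3 goto.py 0.6247 -0.0721 0.1 -7.3; python3 - <<'E'
from h import *
c=cam("side"); cv2.imwrite("pics/s7.png",cv2.resize(c["pixels"][80:280,240:440],None,fx=2.9,fy=2.9))
E
```

```text
t 15.87 pos [ 0.6249 -0.0708  0.1007] [-9.00e+01 -5.00e-02 -7.29e+00] open 0.0855 F [-0.2 -0.3  0.3] q [-6.5 16.5  0.8 74.3  0.  90.8]
delta [-0.    0.07 -0.13] turn [-0.    0.01  0.05]
```

View pics/s7.png

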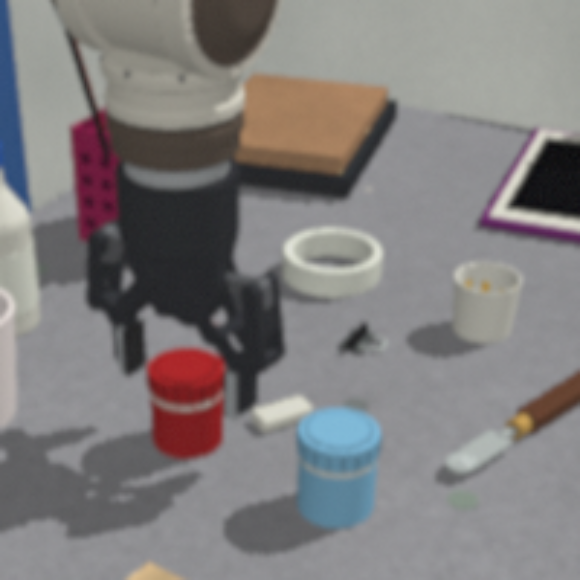

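Red pot at crop (187,400) is between the fingers; close.

>>> arm_command --rows '[0, 0.05, -0.1, 0, 0, 0, -1, 0, 0.05, -0.1, 0, 0, 0, -1, 0, 0.05, -0.1, 0, 0, 0, -1, 0, 0.05, -0.1, 0, 0, 0, -1, 0, 0.05, -0.1, 0, 0, 0, -1, 0, 0.05, -0.1, 0, 0, 0, -1, 0, 0.05, -0.1, 0, 0, 0, -1]'

```text
time: 16.5
ee_pos: [0.625, -0.0726, 0.1001]
tcp_rot: [-90.0, -0.1, -7.3]
wrist_force: [-0.5, 0.5, 6.4]
opening: 0.0512
```

```bash
python3 goto.py 0.4445 0.1192 0.2 -7.3; 
```

```text
t 16.5 pos [ 0.625  -0.0726  0.1001] [-9.00e+01 -8.00e-02 -7.35e+00] open 0.0512 F [-0.5  0.5  6.4] q [-6.6 16.5  0.8 74.2 -0.  90.7]
delta [-20.34 -10.01  16.71] turn [-0.   -0.05  0.08]
```

>>> arm_command --rows '[0, -1.5, 0, 0, 0, 0, -1, 0, -5, 0, 0, 0, 0, -1, 0, -8.5, 0, 0, 0, 0, -1, -2, -10, 1.6, 0, 0, 0, -1, -5, -10, 4.1, 0, 0, 0, -1, -8, -10, 6.6, 0, 0, 0, -1, -11, -10, 9, 0, 0, 0, -1, -14, -10, 11.5, 0, 0, 0, -1, -17, -10, 14, 0, 0, 0, -1, -19.2, -10, 15.8, 0, 0, 0, -1, -20.3, -10, 16.7, 0, 0, 0, -1, -20.3, -10, 16.7, 0, 0, 0, -1]'

```text
time: 17.5
ee_pos: [0.443, 0.1207, 0.1994]
tcp_rot: [-90.0, -0.0, -7.2]
wrist_force: [0.1, 0.5, -0.2]
opening: 0.0507
```

>>> arm_command --rows '[0, 0, 0, 0, 0, 0, -1, 0, 0, 0, 0, 0, 0, -1]'

```text
time: 17.67
ee_pos: [0.4452, 0.1187, 0.1991]
tcp_rot: [-90.0, -0.0, -7.3]
wrist_force: [0.5, 0.1, -1.0]
opening: 0.0508
```

```bash
python3 goto.py 0.4445 0.1192 0.1085 -7.3; 
```

```text
t 17.67 pos [0.4452 0.1187 0.1991] [-9.00e+01 -3.00e-02 -7.35e+00] open 0.0508 F [ 0.5  0.1 -1. ] q [ 14.9  -8.1 -14.3  83.8  -0.  112.3]
delta [-0.08  9.06  0.04] turn [ 0.   -0.05  0.03]
```

>>> arm_command --rows '[-0.05, 2.5, 0, 0, 0, 0, -1, -0.05, 5, 0, 0, 0, 0, -1, -0.05, 7, 0, 0, 0, 0, -1, -0.05, 8.2, 0, 0, 0, 0, -1, -0.05, 8.7, 0, 0, 0, 0, -1, -0.05, 9.0, 0, 0, 0, 0, -1, -0.05, 9.1, 0, 0, 0, 0, -1, -0.05, 9.1, 0, 0, 0, 0, -1]'

```text
time: 18.33
ee_pos: [0.4447, 0.1191, 0.1088]
tcp_rot: [-90.0, -0.1, -7.4]
wrist_force: [0.5, -0.3, -0.4]
opening: 0.0511
```

```bash
python3 goto.py 0.4445 0.1192 0.1085 -7.3; python3 - <<'E'
from h import *
c=cam("side"); cv2.imwrite("pics/s8.png",cv2.resize(c["pixels"][200:460,160:420],None,fx=2.2,fy=2.2))
E
```

```text
t 18.33 pos [0.4447 0.1191 0.1088] [-8.998e+01 -6.000e-02 -7.360e+00] open 0.0511 F [ 0.5 -0.3 -0.4] q [ 15.   -6.5 -22.9  73.5  -0.  112.4]
delta [-0.02  0.03  0.  ] turn [-0.02 -0.06  0.06]
```

View pics/s8.png

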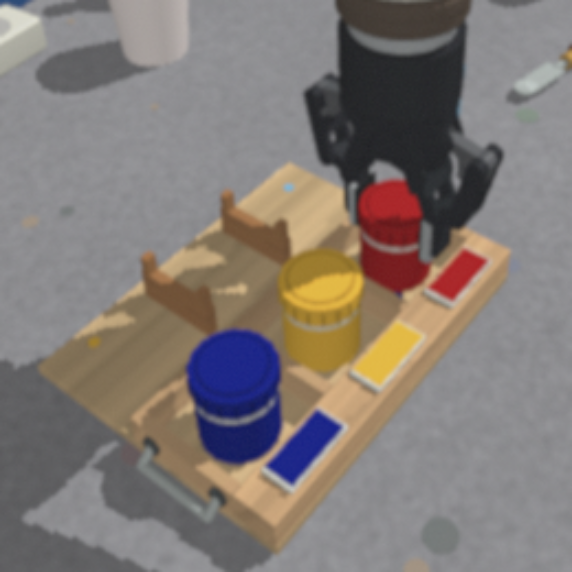

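>>> arm_command --rows '[0, 0.05, 0, 0, 0, 0, -1, 0, 0.05, 0, 0, 0, 0, 0.55, 0, 0.05, 0, 0, 0, 0, 0.55, 0, 0.05, 0, 0, 0, 0, 0.55, 0, 0.05, 0, 0, 0, 0, 0.55, 0, -1, 0, 0, 0, 0, 0.55, 0, -4, 0, 0, 0, 0, 0.55, 0, -7, 0, 0, 0, 0, 0.7, 0, -9, 0, 0, 0, 0, 0.7]'

```text
time: 19.13
ee_pos: [0.4444, 0.1192, 0.2014]
tcp_rot: [-89.9, -0.1, -7.3]
wrist_force: [0.7, -0.0, -0.9]
opening: 0.0726
```

```bash
python3 goto.py 0.5 0 0.2 -7.3; python3 - <<'E'
from h import *
c=cam("top");cv2.imwrite("pics/t9.png",c["pixels"])
d=c["pixels"][255:305,385:505]; cv2.imwrite("pics/k9.png",cv2.resize(d,None,fx=6,fy=6,interpolation=cv2.INTER_CUBIC))
# knife masks: handle brown in hsv
H=c["hsv"].astype(int);h,s,v=H[...,0],H[...,1],H[...,2]
B=np.zeros((480,640),bool);B[255:305,385:505]=1
m=B&((h<14)|(h>170))&(s>90)
n,L,st,ce=cv2.connectedComponentsWithStats(m.astype(np.uint8));i=1+st[1:,4].argmax()
ys,xs=np.nonzero(L==i); rc=cv2.minAreaRect(np.stack([xs,ys],1).astype(np.float32)); print("handle px",st[i],rc)
P=np.array([ray(c,x,y,.014)[:2] for x,y in zip(xs,ys)]); 
w,V=np.linalg.eigh(np.cov(P.T)); d=V[:,1]; d=d if d[1]>0 else -d; mu=P.mean(0); a=(P-mu)@d
print("handle mean",mu,"ang",np.degrees(np.arctan2(d[1],d[0])),"ext",np.percentile(a,[0,.5,99.5,100]),"mid",mu+d*(a.min()+a.max())/2)
m=B&(c["pixels"].min(-1)>125); ys,xs=np.nonzero(m)
P=np.array([ray(c,x,y,.008)[:2] for x,y in zip(xs,ys)]); a2=(P-mu)@d; b2=(P-mu)@np.array([-d[1],d[0]]); k=abs(b2)<.015;print("blade tip",a2[k].max(), b2[k].mean(),k.sum())
E
```

```text
t 19.13 pos [0.4444 0.1192 0.2014] [-89.95  -0.12  -7.34] open 0.0726 F [ 0.7 -0.  -0.9] q [ 15.   -8.3 -14.2  83.9   0.  112.4]
delta [  7.04   0.14 -11.12] turn [-0.05 -0.04  0.12]
handle px [435 275  58  23 505] ((464.06201171875, 286.0018005371094), (58.12005615234375, 8.994770050048828), 15.708637237548828)
handle mean [ 0.40694072 -0.24747086] ang 72.74016695261152 ext [-0.05505266 -0.05439071  0.05157721  0.05209631] mid [ 0.40650214 -0.24888247]
blade tip 0.1316222154081268 1.0892580528882883e-05 276
```

View pics/k9.png

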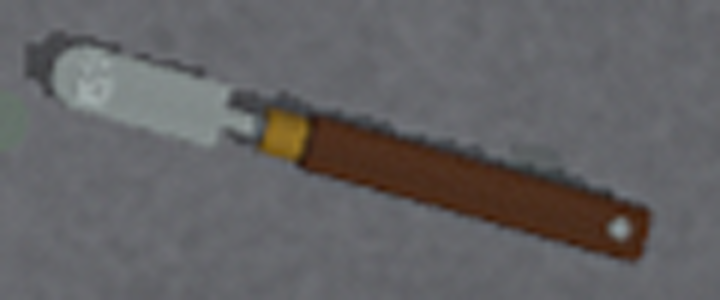

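View pics/t9.png

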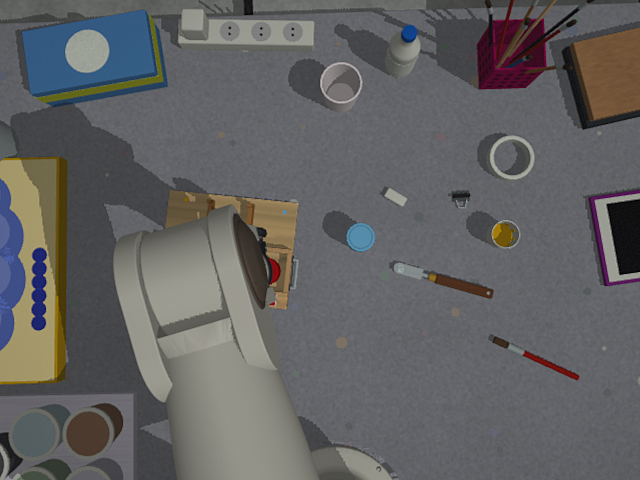

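```bash
python3 goto.py 0.4101 -0.2382 0.14 -17.26
```

```text
t 19.18 pos [0.4454 0.1195 0.2048] [-89.85  -0.37  -7.34] open 0.0725 F [-0.6 -0.3  3.4] q [ 15.   -8.4 -13.9  84.1  -0.  112.4]
delta [  1.02   6.39 -35.95] turn [-0.18  9.92  0.35]
```

>>> arm_command --rows '[0.1, 0.5, -3, 0, 1, 0, 0.5, 0.2, 1, -7, 0, 3, 0, 0.5, 0.4, 1.5, -11, 0, 5, 0, 0.5, 0.5, 2, -15, 0, 7, 0, 0.5, 0.6, 3, -19, 0, 9, 0, 0.5, 0.7, 4, -23, 0, 9.9, 0, 0.5, 0.8, 5, -27, 0, 9.9, 0, 0.5, 0.9, 5.8, -31, 0, 9.9, 0, 0.5, 1, 6.4, -34.5, 0, 9.9, 0, 0.5, 1, 6.4, -36, 0, 9.9, 0, 0.5, 1, 6.4, -36, 0, 9.9, 0, 0.5, 1, 6.4, -36, 0, 9.9, 0, 0.5]'

```text
time: 20.18
ee_pos: [0.4078, -0.2398, 0.1343]
tcp_rot: [-90.0, 0.0, -17.4]
wrist_force: [-0.6, 0.1, 0.5]
opening: 0.064
```

>>> arm_command --rows '[0, 0, 0, 0, 0, 0, 0.5, 0, 0, 0, 0, 0, 0, 0.5]'

```text
time: 20.35
ee_pos: [0.4084, -0.2384, 0.1344]
tcp_rot: [-90.0, -0.0, -17.2]
wrist_force: [0.6, -0.1, 0.2]
opening: 0.0638
```

```bash
python3 goto.py 0.4101 -0.2382 0.08 -17.26; python3 - <<'E'
from h import *
# caddy blocks check, arm out of the way
c=cam("top");cv2.imwrite("pics/t10.png",cv2.resize(c["pixels"][180:320,145:310],None,fx=4,fy=4,interpolation=cv2.INTER_CUBIC))
for n in ("pot_blue","pot_yellow","pot_red","caddy"):
    print(n,[(round(k["conf"],2),ray(c,*k["location"],{"caddy":0}.get(n,.008)).round(4)) for k in models.spot_point(n,"top")[:1]])
H=c["hsv"].astype(int);h,s,v=H[...,0],H[...,1],H[...,2];W=c["W"]
rect=np.zeros((480,640),bool);rect[180:320,145:310]=1
for k,m in {"b":(h>110)&(h<130)&(s>180),"y":(h>18)&(h<32)&(s>180)&(v>120),"r":((h<6)|(h>172))&(s>180)}.items():
    q=W[rect&m&(W[...,2]>.06)&(W[...,2]<.08)]; print(k,len(q),cv2.minEnclosingCircle(q[:,:2].astype(np.float32)))
E
```

```text
t 20.35 pos [ 0.4084 -0.2384  0.1344] [-9.000e+01 -2.000e-02 -1.717e+01] open 0.0638 F [ 0.6 -0.1  0.2] q [-30.3  -5.5 -19.1  76.4   0.   76.9]
delta [0.16 5.44 0.07] turn [-0.    0.09  0.02]
pot_blue [(0.61, array([0.4673, 0.2693, 0.008 ]))]
pot_yellow [(0.57, array([0.4608, 0.2039, 0.008 ]))]
pot_red [(0.84, array([0.4427, 0.1207, 0.008 ]))]
caddy [(0.97, array([0.4897, 0.1967, 0.    ]))]
b 628 ((0.46344229578971863, 0.27683305740356445), 0.02594122849404812)
y 600 ((0.45475783944129944, 0.19882024824619293), 0.025847427546977997)
r 632 ((0.44395875930786133, 0.11656895279884338), 0.025816645473241806)
```

View pics/t10.png

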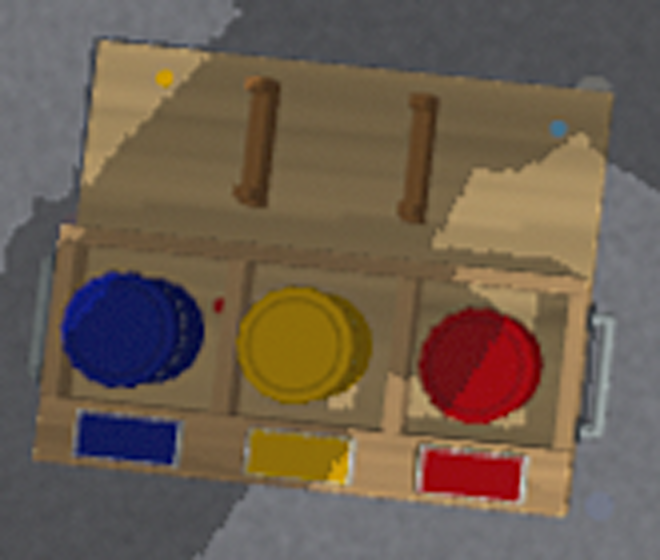

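>>> arm_command --rows '[0.15, 2, 0.05, 0, 0, 0, 0.2, 0.15, 4, 0.05, 0, 0, 0, 0.2, 0.15, 5, 0.05, 0, 0, 0, 0.2, 0.15, 5.4, 0.05, 0, 0, 0, 0.2, 0.15, 5.4, 0.05, 0, 0, 0, 0.2, 0.15, 5.4, 0.05, 0, 0, 0, 0.2]'

```text
time: 21.1
ee_pos: [0.4099, -0.2392, 0.0807]
tcp_rot: [-90.0, -0.0, -17.2]
wrist_force: [-0.1, -0.4, 0.2]
opening: 0.0517
```

```bash
python3 goto.py 0.4101 -0.2382 0.0765 -17.26; python3 - <<'E'
from h import *
c=cam("side"); cv2.imwrite("pics/s11.png",cv2.resize(c["pixels"][120:270,350:510],None,fx=4,fy=4,interpolation=cv2.INTER_CUBIC))
E
python3 goto.py 0.4101 -0.2382 0.0765 -17.26
```

```text
t 21.1 pos [ 0.4099 -0.2392  0.0807] [-9.001e+01 -3.000e-02 -1.724e+01] open 0.0517 F [-0.1 -0.4  0.2] q [-30.3  -3.5 -23.4  70.2   0.   77. ]
delta [-0.01  0.42  0.1 ] turn [0.01 0.02 0.03]
t 21.15 pos [ 0.4101 -0.2393  0.081 ] [-9.002e+01 -6.000e-02 -1.723e+01] open 0.0512 F [-0.  -0.3 -1.2] q [-30.3  -3.5 -23.3  70.2  -0.   77. ]
delta [-0.03  0.45  0.11] turn [0.02 0.03 0.06]
```

View pics/s11.png

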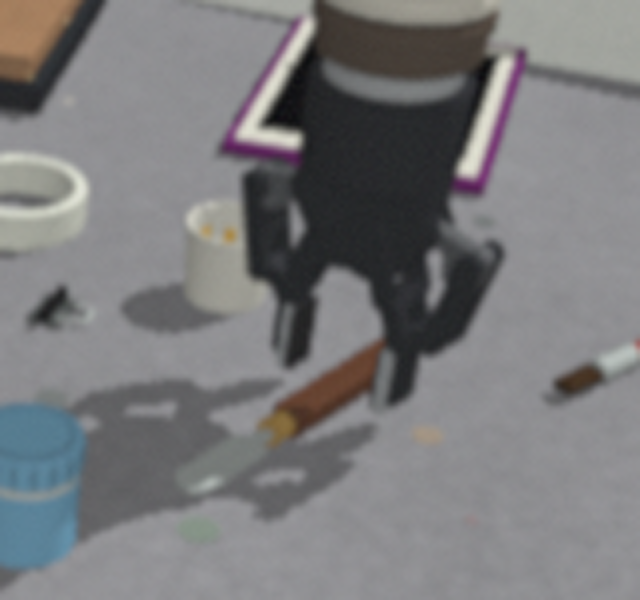

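>>> arm_command --rows '[0, 0.2, 0.1, 0, 0, 0, 0.2, 0, 0.4, 0.1, 0, 0, 0, 0.2, 0, 0.4, 0.1, 0, 0, 0, 0.2, 0, 0.4, 0.1, 0, 0, 0, -1, 0, 0.4, 0.1, 0, 0, 0, -1, 0, 0.4, 0.1, 0, 0, 0, -1, 0, 0.4, 0.1, 0, 0, 0, -1, 0, 0.4, 0.1, 0, 0, 0, -1, 0, 0.4, 0.1, 0, 0, 0, -1, 0, 0.4, 0.1, 0, 0, 0, -1, 0, 0.4, 0.1, 0, 0, 0, -1]' --force 40

```text
time: 22.07
ee_pos: [0.4101, -0.2382, 0.0763]
tcp_rot: [-90.0, -0.0, -17.2]
wrist_force: [-0.1, 0.4, 4.9]
opening: 0.0174
```

```bash
python3 goto.py 0.4101 -0.2382 0.077 -17.26
```

```text
t 22.07 pos [ 0.4101 -0.2382  0.0763] [-9.001e+01 -3.000e-02 -1.724e+01] open 0.0174 F [-0.1  0.4  4.9] q [-30.2  -3.4 -23.7  69.6  -0.   77.1]
delta [-0.   -0.07  0.  ] turn [0.01 0.02 0.03]
```

>>> arm_command --rows '[0, -0.5, 0, 0, 0, 0, -1, 0, -2, 0, 0, 0, 0, -1, 0, -4.5, 0, 0, 0, 0, -1, 0, -7.5, 0, 0, 0, 0, -1, 0, -10, 0, 0, 0, 0, -1, 0, -10, 0, 0, 0, 0, -1, 0, -10, 0, 0, 0, 0, -1, 0, -10, 0, 0, 0, 0, -1]'

```text
time: 22.73
ee_pos: [0.4097, -0.238, 0.1752]
tcp_rot: [-90.0, 0.1, -17.2]
wrist_force: [0.2, 0.2, -0.8]
opening: 0.0165
```

```bash
python3 goto.py 0.5461 0.1869 0.18 -7.3; python3 - <<'E'
from h import *
c=cam("side"); cv2.imwrite("pics/s12.png",cv2.resize(c["pixels"][80:270,340:530],None,fx=3.1,fy=3.1,interpolation=cv2.INTER_CUBIC))
E
```

```text
t 22.73 pos [ 0.4097 -0.238   0.1752] [-8.999e+01  6.000e-02 -1.724e+01] open 0.0165 F [ 0.2  0.2 -0.8] q [-30.2  -6.  -15.   81.    0.   77.1]
delta [ 0.43 -0.47 44.62] turn [-0.02 -9.94 -0.06]
```

View pics/s12.png

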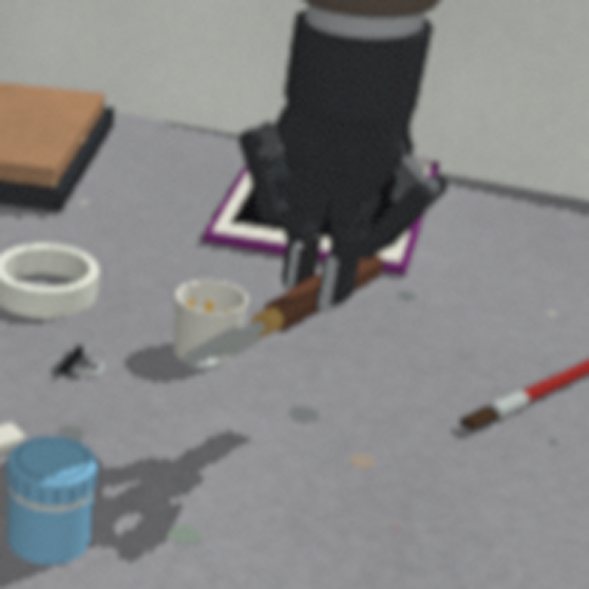

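```bash
python3 goto.py 0.5474 0.1968 0.185 -7.3
```

```text
t 22.78 pos [ 0.4095 -0.2379  0.1747] [-89.97   0.11 -17.24] open 0.0172 F [ 0.2 -0.2  0.2] q [-30.2  -6.  -15.1  81.    0.   77.1]
delta [ 0.29 -1.01 45.61] turn [-0.03 -9.94 -0.11]
```

>>> arm_command --rows '[0, -0.3, 1.5, 0, 0, 0, -1, 0.1, -0.6, 4.5, 0, -1, 0, -1, 0.1, -1, 8, 0, -2, 0, -1, 0.1, -1, 11.5, 0, -3, 0, -1, 0.1, -1, 15, 0, -4, 0, -1, 0.2, -1, 18.5, 0, -5, 0, -1, 0.2, -1, 22, 0, -6, 0, -1, 0.2, -1, 25.5, 0, -7, 0, -1, 0.2, -1, 29, 0, -8, 0, -1, 0.3, -1, 32.5, 0, -9, 0, -1, 0.3, -1, 36, 0, -9.5, 0, -1, 0.3, -1, 39.5, 0, -9.9, 0, -1]'

```text
time: 23.78
ee_pos: [0.5295, 0.1399, 0.1844]
tcp_rot: [-90.1, 0.1, -7.3]
wrist_force: [0.7, -0.4, -0.1]
opening: 0.017
```

```bash
python3 goto.py 0.5474 0.1968 0.185 -7.3
```

```text
t 23.78 pos [0.5295 0.1399 0.1844] [-90.06   0.13  -7.3 ] open 0.017 F [ 0.7 -0.4 -0.1] q [ 14.8   4.1  -4.1  82.   -0.  112.1]
delta [ 1.05 -0.07  5.87] turn [ 0.06 -0.   -0.13]
```

>>> arm_command --rows '[0.5, 0, 2.8, 0, 0, 0, -1, 0.9, 0, 4.8, 0, 0, 0, -1, 1.05, 0, 5.85, 0, 0, 0, -1, 1.05, 0, 5.85, 0, 0, 0, -1, 1.05, 0, 5.85, 0, 0, 0, -1, 1.05, 0, 5.85, 0, 0, 0, -1, 1.05, 0, 5.85, 0, 0, 0, -1, 1.05, 0, 5.85, 0, 0, 0, -1]'

```text
time: 24.45
ee_pos: [0.5477, 0.1938, 0.1862]
tcp_rot: [-90.0, -0.0, -7.4]
wrist_force: [0.1, 0.1, -0.6]
opening: 0.0169
```

```bash
python3 goto.py 0.5474 0.1968 0.13 -7.3
```

```text
t 24.45 pos [0.5477 0.1938 0.1862] [-9.00e+01 -1.00e-02 -7.41e+00] open 0.0169 F [ 0.1  0.1 -0.6] q [ 19.5   8.5   0.9  82.4  -0.  116.9]
delta [-0.07  5.62  0.29] turn [ 0.   -0.11  0.01]
```

>>> arm_command --rows '[-0.05, 2, 0.3, 0, 0, 0, -1, -0.05, 4, 0.3, 0, 0, 0, -1, -0.05, 5.2, 0.3, 0, 0, 0, -1, -0.05, 5.6, 0.3, 0, 0, 0, -1, -0.05, 5.6, 0.3, 0, 0, 0, -1, -0.05, 5.6, 0.3, 0, 0, 0, -1, -0.05, 5.6, 0.3, 0, 0, 0, -1]'

```text
time: 25.03
ee_pos: [0.5482, 0.198, 0.1313]
tcp_rot: [-90.0, -0.1, -7.3]
wrist_force: [0.4, 0.0, -0.0]
opening: 0.0169
```

```bash
python3 goto.py 0.5474 0.1968 0.1083 -7.3; python3 - <<'E'
from h import *
c=cam("side"); cv2.imwrite("pics/s13.png",cv2.resize(c["pixels"][230:440,150:400],None,fx=3,fy=2.8,interpolation=cv2.INTER_CUBIC))
np.savez("s13.npz",W=c["W"],hsv=c["hsv"],px=c["pixels"])
c=cam("top"); cv2.imwrite("pics/t13.png",cv2.resize(c["pixels"][180:320,145:310],None,fx=4,fy=4,interpolation=cv2.INTER_CUBIC))
E
```

```text
t 25.03 pos [0.5482 0.198  0.1313] [-8.996e+01 -8.000e-02 -7.350e+00] open 0.0169 F [ 0.4  0.  -0. ] q [ 19.9   9.5  -4.   76.4   0.  117.2]
delta [-0.06  2.3  -0.13] turn [-0.04 -0.05  0.08]
```

View pics/s13.png

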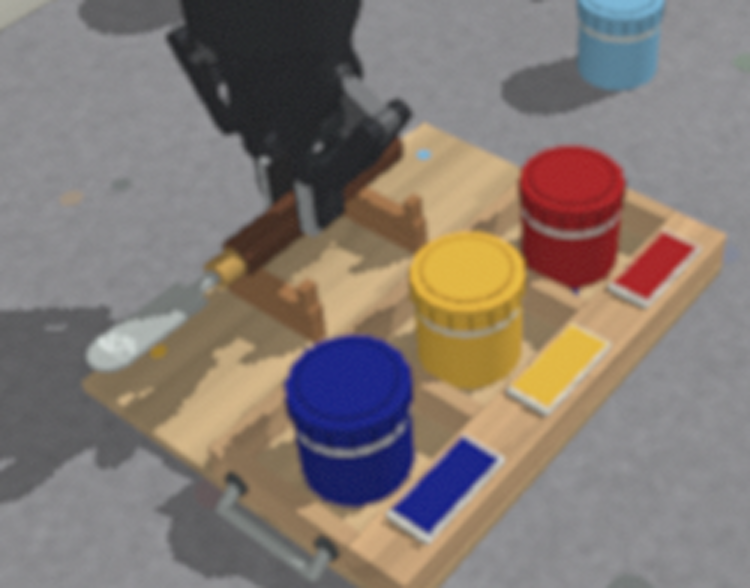

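View pics/t13.png

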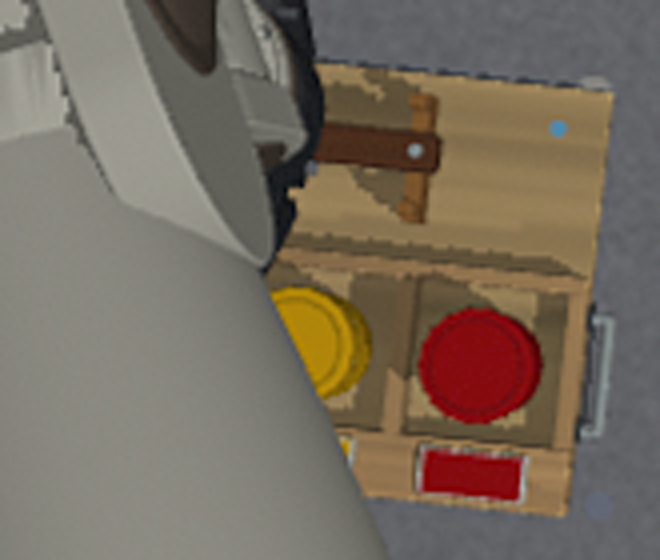

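```bash
cat > kn.py <<'E'
from h import *
np.set_printoptions(precision=4,suppress=True)
yaw=np.radians(-7.3); xv=np.array([np.cos(yaw),np.sin(yaw)]); yv=np.array([-xv[1],xv[0]])
REF={"top":np.array([.5455,.1857]),"side":np.array([.5455,.1857])+[.0016,.0023]}
print("t",sensors.get_obs()["time"])
for n in("top","side"):
    c=cam(n);W=c["W"];rel=W[...,:2]-REF[n];a=rel@xv;b=rel@yv;z=W[...,2]
    H=c["hsv"].astype(int);h,s,v=H[...,0],H[...,1],H[...,2]
    near=(abs(a)<.04)&(abs(b)<.15)
    hd=near&((h<14)|(h>170))&(s>90)&(v<110)&(z>.03)
    cand=near&(z>.03)
    m=hd.astype(np.uint8); 
    nn,L,st,ce=cv2.connectedComponentsWithStats(m)
    for i in range(1,nn):
        if st[i,4]<25: continue
        k=L==i; print(n,"dark brown",st[i],"a",np.percentile(a[k],[2,50,98]),"b",np.percentile(b[k],[1,50,99]),"z",np.percentile(z[k],[5,50,95]), "slope",np.polyfit(b[k],a[k],1)[0],"zslope",np.polyfit(b[k],z[k],1)[0])
    br=near&(h>15)&(h<30)&(s>120)&(z>.03)
    if br.sum(): print(n,"brass",br.sum(),"b",np.percentile(b[br],[5,50,95]),"a",a[br].mean(),"z",z[br].mean())
    bl=(abs(a)<.03)&(b>.06)&(b<.17)&(s<60)&(z>.03); 
    if bl.sum(): print(n,"blade",bl.sum(),"b",np.percentile(b[bl],[1,50,99]),"a",np.percentile(a[bl],[2,50,98]),"z",np.percentile(z[bl],[5,50,95]),np.polyfit(b[bl],z[bl],1)[0])
E
python3 kn.py
```

```text
t 25.1333
top dark brown [223 211  32  12 276] a [-0.0083 -0.0007  0.0077] b [-0.0527 -0.0251  0.0006] z [0.066  0.0701 0.0731] slope -0.015356426748047653 zslope 0.010357795853223026
top brass 28 b [-0.0413 -0.0356 -0.0208] a 0.0024553552425257796 z 0.055953896429270365
top blade 257 b [0.06   0.0641 0.0746] a [-0.0094  0.0105  0.029 ] z [0.5084 0.5282 0.5377] -0.5533708262605386
side dark brown [265 280  19  23 104] a [-0.0372 -0.0088 -0.0073] b [-0.0504 -0.03    0.01  ] z [0.0576 0.0632 0.0681] slope -0.1725872626293837 zslope 0.13560516242258203
side dark brown [225 299  25  30 329] a [-0.0099 -0.005   0.0068] b [0.0124 0.0376 0.0542] z [0.0586 0.0688 0.0704] slope -0.1446711508047874 zslope -0.06939217595509067
side brass 97 b [0.0555 0.0618 0.0677] a -0.004375162566773082 z 0.0658894130718123
side blade 2917 b [0.0601 0.0668 0.1322] a [-0.0186  0.006   0.0191] z [0.0622 0.3654 0.4518] -6.386615140566455
```

>>> arm_command --rows '[-0.05, 0.8, -0.12, 0, 0, 0, -1, -0.05, 1.4, -0.12, 0, 0, 0, -1, -0.05, 1.8, -0.12, 0, 0, 0, -1, -0.05, 2.0, -0.12, 0, 0, 0, -1, -0.05, 2.1, -0.12, 0, 0, 0, -1, -0.05, 2.1, -0.12, 0, 0, 0, -1, -0.05, 2.1, -0.12, 0, 0, 0, -1]'

```text
time: 25.82
ee_pos: [0.5471, 0.1968, 0.1091]
tcp_rot: [-90.0, -0.0, -7.3]
wrist_force: [0.2, -0.5, -0.2]
opening: 0.0169
```

```bash
python3 goto.py 0.5474 0.1968 0.1083 -7.3; python3 kn.py
```

```text
t 25.82 pos [0.5471 0.1968 0.1091] [-8.999e+01 -1.000e-02 -7.340e+00] open 0.0169 F [ 0.2 -0.5 -0.2] q [ 19.8  10.   -6.   74.    0.  117.1]
delta [0.03 0.08 0.  ] turn [-0.01 -0.04  0.01]
t 25.8167
top dark brown [227 213  31  12 258] a [-0.0093 -0.0014  0.007 ] b [-0.0538 -0.0274 -0.0014] z [0.0438 0.0482 0.0518] slope -0.008244350785114376 zslope 0.026960777047054674
top brass 24 b [-0.0413 -0.0371 -0.0336] a 0.0015602082949399516 z 0.036466606037261574
top blade 217 b [0.0601 0.064  0.0742] a [-0.0092  0.01    0.0289] z [0.4886 0.5064 0.5155] -0.8566927109699373
side dark brown [267 291  18  21  75] a [-0.0108 -0.0097 -0.0083] b [-0.0513 -0.0309 -0.0108] z [0.0345 0.0398 0.0449] slope 0.0005189045574800223 zslope -0.11736558443075412
side dark brown [227 309  26  30 339] a [-0.0106 -0.0055  0.0072] b [0.0116 0.0366 0.0536] z [0.0361 0.0469 0.0487] slope -0.1256347093097723 zslope -0.06653804065567152
side brass 102 b [0.0541 0.0602 0.0667] a -0.00447673990858158 z 0.04444726157053789
side blade 3845 b [0.0604 0.0674 0.1298] a [-0.0277  0.0034  0.0186] z [0.0406 0.3793 0.4522] -6.906179953332457
```

>>> arm_command --rows '[0, 0.05, 0, 0, 0, 0, -1, 0, 0.05, 0, 0, 0, 0, -0.45, 0, 0.05, 0, 0, 0, 0, -0.3, 0, 0.05, 0, 0, 0, 0, -0.2, 0, 0.05, 0, 0, 0, 0, -0.1, 0, 0.05, 0, 0, 0, 0, -0.1, 0, -0.5, 0, 0, 0, 0, -0.1, 0, -2, 0, 0, 0, 0, -0.1, 0, -5, 0, 0, 0, 0, -0.1, 0, -9, 0, 0, 0, 0, -0.1, 0, -12, 0, 0, 0, 0, -0.1, 0, -15, 0, 0, 0, 0, -0.1]'

```text
time: 26.92
ee_pos: [0.5469, 0.1967, 0.2616]
tcp_rot: [-90.0, -0.1, -7.3]
wrist_force: [0.7, 0.4, 0.4]
opening: 0.0387
```

```bash
python3 goto.py 0.35 -0.2 0.3 -7.3; python3 - <<'E'
from h import *
c=cam("side"); cv2.imwrite("pics/s14.png",cv2.resize(c["pixels"][230:440,150:400],None,fx=3,fy=2.8,interpolation=cv2.INTER_CUBIC))
E
```

```text
t 26.92 pos [0.5469 0.1967 0.2616] [-8.997e+01 -6.000e-02 -7.340e+00] open 0.0387 F [0.7 0.4 0.4] q [ 19.8   8.5   9.3  90.7   0.  117.1]
delta [-14.45  -3.88 -41.86] turn [-0.03 -0.04  0.06]
```

View pics/s14.png

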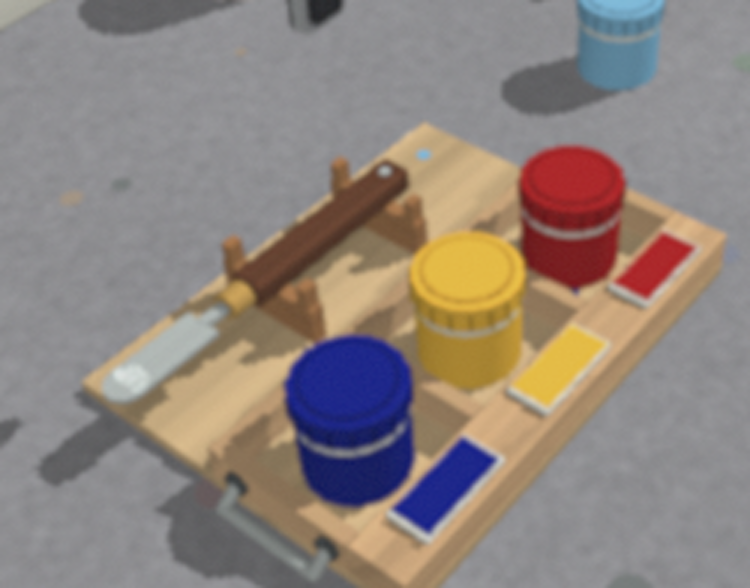

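The knife lies on both blocks. I'll move the arm clear and do a full check.

>>> arm_command --rows '[-1.2, -0.4, -3.5, 0, 0, 0, -0.1, -2.4, -0.8, -7, 0, 0, 0, -0.1, -3.6, -1.2, -10.5, 0, 0, 0, -0.1, -4.8, -1.6, -14, 0, 0, 0, -0.1, -6, -2, -17.5, 0, 0, 0, -0.1, -7.2, -2.4, -21, 0, 0, 0, -0.1, -8.4, -2.8, -24.5, 0, 0, 0, -0.1, -9.6, -3.2, -28, 0, 0, 0, -0.1, -10.8, -3.6, -31.5, 0, 0, 0, -0.1, -12, -3.9, -35, 0, 0, 0, -0.1, -12, -3.9, -35, 0, 0, 0, -0.1, -12, -3.9, -35, 0, 0, 0, -0.1]'

```text
time: 27.97
ee_pos: [0.3825, -0.1365, 0.2987]
tcp_rot: [-90.0, -0.1, -7.6]
wrist_force: [-0.9, 0.2, 0.2]
opening: 0.0388
```

```bash
python3 kn.py; python3 - <<'E'
from h import *
c=cam("top"); cv2.imwrite("pics/t15.png",c["pixels"]); cv2.imwrite("pics/t15c.png",cv2.resize(c["pixels"][180:320,125:310],None,fx=4,fy=4,interpolation=cv2.INTER_CUBIC))
c=cam("side"); cv2.imwrite("pics/s15.png",c["pixels"])
E
```

```text
t 27.9667
top dark brown [198 210  60  15 528] a [-0.0093 -0.0015  0.0066] b [-0.0538  0.0007  0.0525] z [0.0435 0.0476 0.0507] slope 0.0005712114835559944 zslope 0.008289778447708734
top brass 114 b [-0.0407  0.0426  0.0659] a 0.003109365657702545 z 0.04143139214354454
top blade 332 b [0.0717 0.1054 0.1351] a [-0.0099 -0.0004  0.0092] z [0.0381 0.0409 0.0442] -0.004939274601300196
side dark brown [228 289  58  50 836] a [-0.0107 -0.0071  0.0055] b [-0.0505  0.0059  0.0524] z [0.0358 0.0459 0.0477] slope 0.011057984209287754 zslope 0.006402300944242942
side brass 104 b [0.054  0.0604 0.0667] a -0.004353058395751934 z 0.04382462037467739
side blade 584 b [0.0681 0.1053 0.1336] a [-0.0114 -0.0022  0.0084] z [0.0384 0.0401 0.0415] -0.005521926079993144
```

View pics/t15c.png

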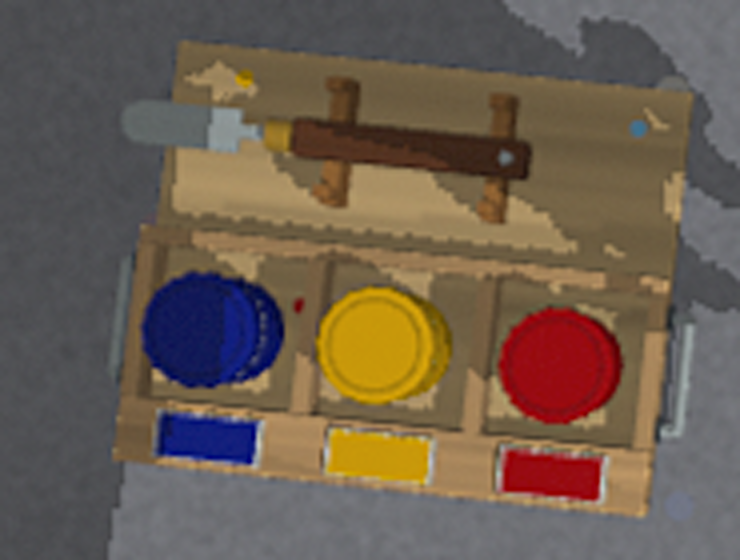

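View pics/s15.png

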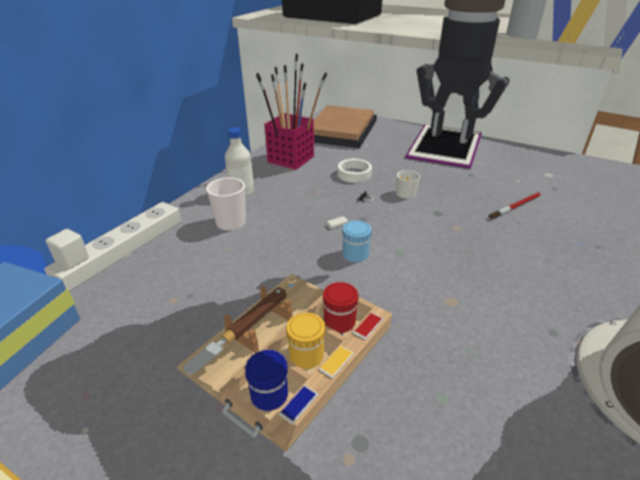

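>>> arm_command --rows '[0, 0, 0, 0, 0, 0, -0.1, 0, 0, 0, 0, 0, 0, -0.1, 0, 0, 0, 0, 0, 0, -0.1, 0, 0, 0, 0, 0, 0, -0.1]'

```text
time: 28.5
ee_pos: [0.3835, -0.1346, 0.2979]
tcp_rot: [-90.0, 0.0, -7.3]
wrist_force: [0.3, -0.1, 0.2]
opening: 0.0384
```

```bash
python3 - <<'E'
from h import *
c=cam("top"); W=c["W"]
for t,zz in(("pot_sky",.06),("pot_open",.046)):
    k=models.search_frame(t,"top")[0]; u,v,w,h=k["extent"]; print(t,round(k["conf"],2),np.round([u,v,w,h]))
print(sensors.get_obs()["wrist_force"], bot.job_done())
E
```

```text
pot_sky 0.78 [362. 239.  30.  29.]
pot_open 0.67 [507. 235.  34.  33.]
the job is handed in; nothing more can be done
[ 0.34835043 -0.30982394 -0.24538137] None
```

I put the blue, yellow and red pots in the cells with matching swatches, in that order. I then laid the palette knife in its rest and handed the job in at about 28.6 s, with the arm well clear of everything.

- **Pots:** All three stand upright. The top camera put each within about 2 mm of its cell's middle.
- **Knife:** The handle rests level on both blocks. In the top camera its middle is about 1 mm off the rest's middle, both along and across. The side camera also puts the handle about 1 mm off along the rest. Its reading across was less clear, a few mm, because it mainly sees one side of the handle. The blade points towards the blue side of the caddy.
- **Pots left alone:** The sky-blue pot and the open pot stand where they were, within the detector's 2–3 pixel scatter.

The two cameras disagreed by about 2–3 mm in absolute position, so I aimed between them. No check failed, and the force readings I saw stayed below 7 N.

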